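# Draw up a frame joint with a tapered drift

### The arm

A 6-joint arm with a two-finger parallel gripper is mounted at the origin on the work surface. World frame = base frame: x ahead of the robot, y to its left, z up, the work surface at z = 0. Lengths are in m, angles in rad, forces in N, time in s.
With the tool pointing down it reaches from about 0.25 to 0.8 m from the base axis. Payload 3.9 kg.
Tool frame: the origin (TCP) lies at the very end of the fingers, on their centre line; the grasp point (between the pads) lies 19 mm behind it; z points along the fingers, y is the direction in which the jaws open and shut (so a half turn about z gives the same grasp; the last joint's range is limited). The gripper opens to 85 mm and grips with 20 to 120 N. Pads are 22 mm wide; open, the fingers measure 114 mm over their backs; the gripper's body (76 mm by 85 mm) begins 54 mm behind the grasp point. The pads swing forward as they close: fully open they stand 13 mm farther back than shut.
Start: joints at [-1.27, 0.26, -0.138, 1.173, 0, 1.571], TCP at [0.156, -0.501, 0.231] pointing down, gripper open.
Joint ranges: [-2.78, 2.78], [-0.83, 1.72], [-1.28, 1.37], [-1.9, 2.12], [-1.57, 1.48], [-3.14, 3.14]. Speed limits (rad/s): [2.57, 2.57, 3.14, 3.14, 3.14, 3.14].

### API

Orientations are given as [roll, pitch, yaw] about the fixed x, y, z axes, in that order (R = Rz(yaw) Ry(pitch) Rx(roll)).
In Python, from workcell import env, eyes, order gives the robot as it stands.
- The arm moves only by the tool apply_moves, never from a script. Its argument "motion" is a list of rows, each an object of numbers: "tx", "ty", "tz": the shift along the tool's x, y, z normalised to -1 to 1, where 1 is 0.1 m; "wx", "wy", "wz": the turn, a rotation vector about the tool's x, y, z normalised to -1 to 1, where 1 is 45 degrees; "hand": the opening, from -1 (shut) to 1 (fully open). In form: [{"tx": .., "ty": .., "tz": .., "wx": .., "wy": .., "wz": .., "hand": ..}, ...]. A call has 1 to 5 rows; each row shifts and turns the commanded pose from where the row before left it, along the tool's axes as they then stand; what a row does not reach is not made up. A row lasts 1/10 s, in which the tool goes at most 50 mm and 8.59 degrees, less where a joint would pass 70% of its speed; a pose out of reach is approached as far as the arm can. A call with a number of a shift or a turn outside -1 to 1 is refused whole. A call with a gripper value outside its range is refused whole. The fingers move at their own pace and stop on an object; "force" is the grip in N (left out, the last holds). Time passes only in rows, so rows that do not move let the fingers close. It gives the time, the measured TCP pose, the force and the opening at its end, in the units of the state.
- env.read_state(): the state, without advancing time (a new reading comes with each control period).
- eyes.snapshot(name): name is "scene" or "top" or "wrist"; returns a dict with "frame" (480x640x3 uint8, blue, green, red), "z_map" (480x640 float32, m along the optical axis (not along the pixel's ray), 0 where there is no reading), "fx", "fy", "cx", "cy" (pixels), "rvec" (rotation vector, rad) and "tvec" (3), from world to camera coordinates, as OpenCV has them. Camera axes: x right, y down, z forward; pixel columns grow to the right and rows downward; lengths in m; the calibration is good to about 2 mm. A picture is of the moment at which its call begins.
- order.sign_off(): hands the job in, once; it reports no verdict.
The state is a dict: "clock": time; "joint_positions": joint angles; "joint_vel": joint speeds; "joint_torque": joint torques, N m; "tool_pos": TCP position; "eef_rot": TCP orientation; "wrist_force": force on the tool from outside, world axes, zero at the start; "wrist_torque": the same for the moment, N m; "gripper_width": finger opening in m.
Only numpy, scipy, OpenCV 4.12 (cv2) and the standard library are available. Lean on these libraries where they do the work, as an engineer would, in place of code of your own. Each camera call takes 0.05 s, during which the arm holds its last target.

### The job

The rail on the sloping stand has not been drawn up: a gap shows at its shoulder and the hole in its tenon is out of line with the hole in the stile. Take the tapered steel drift out of the tool rack and push it, square to the slope, down through the stile's hole and the tenon until its collar is home on the stile, so that the drift itself (not a push on the rail) pulls the joint closed; then let go and leave it there. Leave the other tools in the rack where they stand.

Things in the scene. Friction and masses are not known exactly. Their poses are not given: they have to be found in the camera images.
- drift_grip (a point): Middle of the drift's wooden handle, where to grip it. The drift (about 300 g, 189 mm long, round) hangs upright in one of the rack's three holes; +z runs along it from nose to handle. Handle: straight, 30 mm diameter, from 42 mm below to 39 mm above this point, its last 6 mm a steel cap. It is the tallest tool in the rack and the only one with a round steel collar.
- drift_collar (a point): Centre of the underside of the drift's steel collar (40 mm diameter, 8 mm thick), 50 mm below drift_grip along the drift; it rests on the rack at the start. Below it come a straight steel shank, 24 mm diameter and 42 mm long, then a taper 58 mm long down to the nose.
- drift_tip (a point): The nose end of the drift, on its axis, 150 mm below drift_grip along the drift; 6 mm diameter there.
- hole (a point): Centre of the mouth of the 26.5 mm round hole in the stile's upper face, 125 mm above the bench. z is the hole's axis, pointing up out of it: it leans 30 degrees from vertical, roughly towards the robot. x runs up the slope along the stile, y is level. The hole goes through an upper cheek 15 mm thick, the tenon (20 mm) and a lower cheek (15 mm), with free space for the drift below.
- stile_top (a point): Upper end of the stile's upper face, on its centre line, 100 mm up the slope from the hole; axes as hole. The stile (pine, 200 x 70 x 50 mm) is clamped to the stand and runs up and down the slope. Steel clamp bars 8 mm high (nuts to 15 mm) lie across it 79 to 97 mm either side of the hole. The rail joins it on its -y side.
- rail (a joint): How far the rail stands out from home, in m: 0 is shoulder tight and holes in line; it starts at 0.007 to 0.010. The tenon's hole (also 26.5 mm) is off by this distance towards the stile's -y axis from the stile's hole. The rail slides along that axis with about 5 N of friction and stays where it is left; there is no spring.
- rail_mid (a point): Middle of the rail's upper face (pine, 150 mm long along y, 70 mm wide, 50 mm thick), flush with the stile's face.
- rack_mid (a point): Centre of the tool rack's top board (300 x 90 mm, 18 mm thick, top 118 mm above the bench) on its upper face, at its middle hole. Its x axis runs along the row of three 30 mm holes, at -90, 0 and +90 mm.
- chisel_mid (a point): Middle of the handle of a chisel standing in the rack: square 42 mm handle, 60 mm high, no collar. Leave it.
- rasp_mid (a point): Middle of the handle of a rasp standing in the rack: bulbous dark wooden handle up to 46 mm across, 54 mm high, no collar. Leave it.
Mind the look-alikes: they are no part of the job. Leave any blue or green look-alike of the part that bears drift_grip alone.

How it is judged:
By the outcome, as a careful person would: the job done as asked, in the order asked, and still so for the second after the job is handed in, with the robot touching nothing.
It also fails if it takes over 42 s, if anything falls off the work surface, if the arm or the gripper's body presses on something with over 40 N, if the wrist force passes 120 N, or if a joint passes its speed limit or range.

## Working session

There is one attempt and no reset: what is moved stays moved. The work goes in short steps, Python scripts to look and compute and a tool call to move; the robot and the scene stay as the last step left them, time stands still between calls to the robot, and variables do not carry over. Pictures are saved under pics/ and viewed, and the job is handed in when it is done.

Besides the shell and the picture viewer there is one more tool, called after "Request:" by a JSON object that holds its "api" and its "payload", one argument or row to a line. apply_moves: Moves the arm, as the interface text tells. Scaled input: -1 to 1 covers 0.1 m each way for a shift and 45 degrees each way for a turn. Its arguments: {"type":"object","properties":{"motion":{"type":"array"},"force":{"type":"number"}},"required":["motion"]}

```bash
mkdir -p pics; ls
cat > h.py <<'E'
import numpy as np,cv2,pickle
from workcell import env,eyes,order
def snap(n,f):
    s=eyes.snapshot(n); cv2.imwrite('pics/'+f+'.png',s['frame']); pickle.dump(s,open('pics/'+f+'.pkl','wb')); return s
def cloud(s):
    z=s['z_map']; v,u=np.mgrid[0:480,0:640]
    P=np.stack([(u-s['cx'])/s['fx']*z,(v-s['cy'])/s['fy']*z,z],-1)
    R=cv2.Rodrigues(np.array(s['rvec'],float))[0]
    W=(P-np.array(s['tvec']).ravel())@R
    W[z==0]=np.nan
    return W
E
python3 - <<'E'
from h import *
for n in ['scene','top','wrist']: snap(n,n+'0')
s=env.read_state()
for k in s: print(k,np.round(s[k],3))
E
```

```text
pics
clock 0.15
joint_positions [-1.27   0.261 -0.139  1.173 -0.     1.571]
joint_vel [-0.    -0.001  0.002 -0.    -0.001 -0.001]
joint_torque [-0.0000e+00 -4.0601e+01  2.5417e+01  1.3000e-02 -0.0000e+00  0.0000e+00]
tool_pos [ 0.155 -0.501  0.231]
eef_rot [-3.14   0.     0.301]
wrist_force [ 0.607  0.37  -0.221]
wrist_torque [-0.033 -0.014 -0.037]
gripper_width 0.086
```

View pics/scene0.png

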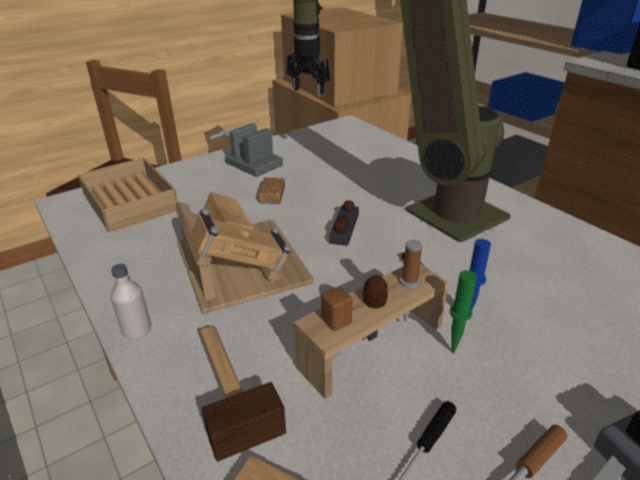

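View pics/top0.png

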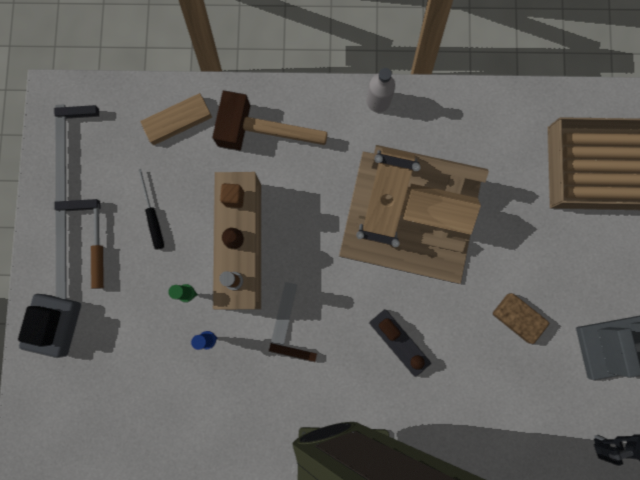

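View pics/wrist0.png

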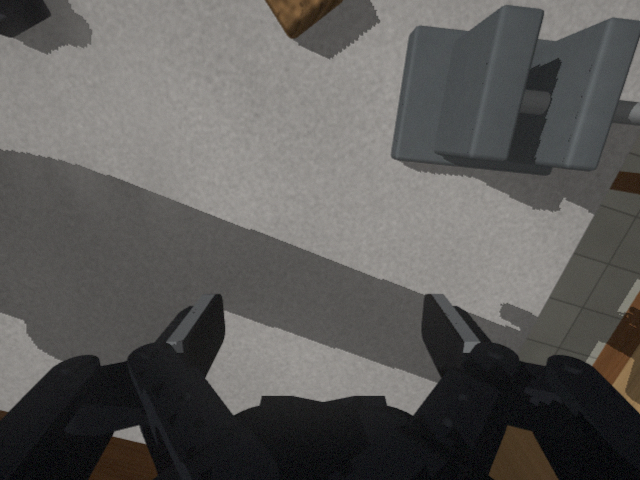

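The top view shows the drift (steel cap) at about (231,279) and the stile's hole at about (387,200), with the rail to its right. In the scene view the drift is at (412,260). Next I measure these.

Run:
```python
from h import *
s=pickle.load(open('pics/top0.pkl','rb'));W=cloud(s)
print(s['fx'],s['fy'],s['cx'],s['cy'],np.array(s['rvec']).ravel(),np.array(s['tvec']).ravel())
R=cv2.Rodrigues(np.array(s['rvec'],float))[0];print('cam',-R.T@np.array(s['tvec']).ravel())
for p in [(231,279),(236,260),(236,238),(231,195),(250,300),(387,200),(375,215),(395,180),(440,212),(300,380)]:
    print(p,np.round(W[p[1],p[0]],4))
a=W[265:295,215:250]; m=a[...,2]>0.19
q=a[m];print('drift hi',len(q),q.mean(0),q.min(0),q.max(0))
# rack
a=W[165:315,205:270].reshape(-1,3); q=a[(abs(a[:,2]-.118)<.006)];print('rack',q.min(0),q.max(0))
r=cv2.minAreaRect((q[:,:2]*1000).astype(np.float32));print(r)
# stile crop
c=s['frame'][140:290,330:500];cv2.imwrite('pics/c1.png',cv2.resize(c,None,fx=4.5,fy=4,interpolation=cv2.INTER_CUBIC))
s=pickle.load(open('pics/scene0.pkl','rb'));W=cloud(s)
R=cv2.Rodrigues(np.array(s['rvec'],float))[0];print('cam',-R.T@np.array(s['tvec']).ravel())
for p in [(414,243),(412,260),(408,279),(241,250),(262,249)]: print(p,np.round(W[p[1],p[0]],4))
a=W[238:292,395:430];b=a[(a[...,2]>.13)];print(len(b),b.min(0),b.max(0))
c=s['frame'][180:310,160:330];cv2.imwrite('pics/c2.png',cv2.resize(c,None,fx=4.5,fy=4.5,interpolation=cv2.INTER_CUBIC))
```

```text
557.187632274718 557.187632274718 313.9940076935201 244.29269669542904 [ 2.1730952  -2.12802157  0.10595584] [0.06536202 0.51998261 1.25888155]
cam [0.36599795 0.04855397 1.31267851]
(231, 279) [0.4248 0.2359 0.2076]
(236, 260) [0.4705 0.2414 0.1212]
(236, 238) [0.5126 0.2362 0.1647]
(231, 195) [0.6008 0.2479 0.178 ]
(250, 300) [0.3855 0.2084 0.1197]
(387, 200) [ 0.6156 -0.0862  0.0822]
(375, 215) [ 0.5767 -0.0575  0.107 ]
(395, 180) [ 0.6465 -0.096   0.1453]
(440, 212) [ 0.5835 -0.1963  0.121 ]
(300, 380) [ 0.2063  0.1023 -0.0007]
drift hi 193 [0.42533499 0.24535593 0.20635983] [0.41066389 0.23143767 0.19035622] [0.44048738 0.26108038 0.21271321]
rack [0.3646211  0.19945294 0.11204918] [0.66642501 0.29844849 0.12399191]
((516.0179443359375, 249.4077911376953), (300.54486083984375, 91.32513427734375), 1.864060640335083)
cam [0.99617106 0.76752779 0.72590822]
(414, 243) [0.4246 0.2437 0.2079]
(412, 260) [0.4371 0.255  0.1816]
(408, 279) [0.4388 0.252  0.1362]
(241, 250) [ 0.6303 -0.0615  0.1037]
(262, 249) [ 0.5883 -0.0444  0.0988]
671 [0.41093699 0.2297253  0.13066703] [0.44353102 0.26085366 0.21118116]
```

View pics/c1.png

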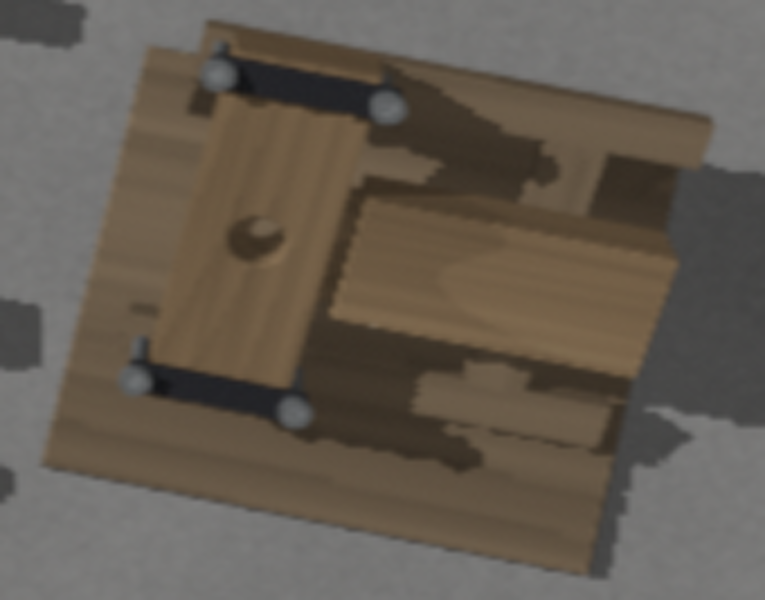

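View pics/c2.png

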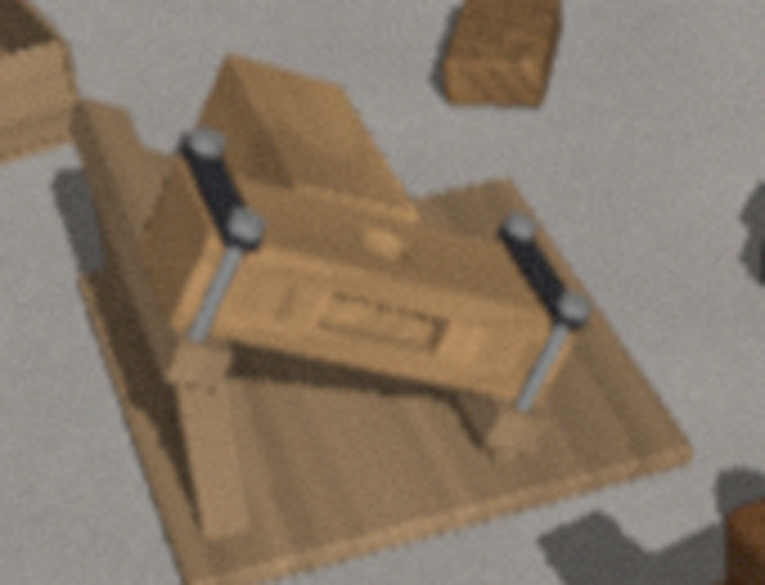

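```bash
cat > st.py <<'E'
from h import *
def stile(f,box):
    s=pickle.load(open(f,'rb'));W=cloud(s)
    x0,x1,y0,y1=box
    a=W[y0:y1,x0:x1].reshape(-1,3);a=a[np.isfinite(a[:,0])]
    rng=np.random.default_rng(0);best=0
    for _ in range(800):
        p=a[rng.choice(len(a),3,False)];n=np.cross(p[1]-p[0],p[2]-p[0])
        if np.linalg.norm(n)<1e-6: continue
        n/=np.linalg.norm(n);n*=np.sign(n[2])
        if not .8<n[2]<.93: continue
        m=abs((a-p[0])@n)<.003
        if m.sum()>best: best=m.sum();bm=m
    q=a[bm];c=q.mean(0);n=np.linalg.svd(q-c,full_matrices=False)[2][2];n*=np.sign(n[2])
    print(f,'n',n,'tilt',np.degrees(np.arccos(n[2])),'inl',best,'/',len(a),'az',np.degrees(np.arctan2(n[1],n[0])))
    return s,W,c,n
E
python3 - <<'E'
from st import *
for f,box in [('pics/top0.pkl',(365,412,172,232)),('pics/scene0.pkl',(205,290,225,272))]:
    s,W,c,n=stile(f,box)
    # use top plane
    yl=np.cross([0,0,1],n)*-1; 
    x=np.array([-n[0],-n[1],0]);x/=np.linalg.norm(x); x=x-n*(x@n);x/=np.linalg.norm(x);y=np.cross(n,x)
    R=cv2.Rodrigues(np.array(s['rvec'],float))[0];t=np.array(s['tvec']).ravel();C=-R.T@t
    v,u=np.mgrid[0:480,0:640];d=np.stack([(u-s['cx'])/s['fx'],(v-s['cy'])/s['fy'],np.ones_like(z:=u*1.)],-1)@R
    P=C+d*(((c-C)@n)/(d@n))[...,None]   # ray ∩ plane
    off=(W-P)@n
    x0,x1,y0,y1=box
    L=(P-c)
    lx,ly=L@x,L@y
    m=np.zeros((480,640),bool);m[y0:y1,x0:x1]=True
    g=s['frame'].mean(2)
    hole=m&(off<-.004)
    nl,lab,st,ce=cv2.connectedComponentsWithStats(hole.astype(np.uint8))
    for i in range(1,nl):
        if st[i,4]>20:
            q=lab==i;print(st[i],'ctr',P[q].mean(0),'ext x',np.ptp(lx[q]),'y',np.ptp(ly[q]))
    big=np.zeros((480,640),bool);big[140:300,150:500]=True
    flush=big&(abs(off)<.003)
    nl,lab,st,ce=cv2.connectedComponentsWithStats(flush.astype(np.uint8))
    i=1+np.argmax(st[1:,4]);
    for i in range(1,nl):
        if st[i,4]>200:
            q=W[lab==i]-c;r=cv2.minAreaRect((np.stack([q@x,q@y],1)*1000).astype(np.float32));
            print('patch',st[i],np.round(r[0],1),np.round(r[1],1),r[2], 'world',c+x*r[0][0]/1e3+y*r[0][1]/1e3)
    print('x',x,'y',y,'c',c)
E
```

```text
pics/top0.pkl n [-0.49657258  0.09448697  0.86283711] tilt 30.363357857239272 inl 1667 / 2808 az 169.22664542460683
[365 172  12  47 298] ctr [ 0.63049324 -0.04064196  0.13474833] ext x 0.10674065649424871 y 0.024278895887142188
[395 172  17  60 366] ctr [ 0.58351117 -0.12100865  0.11651036] ext x 0.13740934690539358 y 0.034527109328764266
[380 195  13  11 108] ctr [ 0.60764815 -0.07979204  0.12588794] ext x 0.024400955421330393 y 0.026147447351316692
patch [ 362  163   50   75 1781] [2.5 4.2] [ 70.8 159.8] 88.75404357910156 world [ 0.60541665 -0.07980031  0.12460459]
patch [ 403  190   77   45 1742] [   2.4 -115.7] [150.9  72. ] 89.18152618408203 world [ 0.5829962  -0.19751264  0.12459173]
patch [150 249  63  23 275] [-242.7  444. ] [154.3  28.7] 88.93807983398438 world [0.47986984 0.39184289 0.0007026 ]
patch [291 279  83  21 369] [-243.1   78.9] [194.1  24.9] 89.36906433105469 world [0.41122404 0.03316753 0.00047373]
x [ 0.84762899 -0.16128538  0.50548206] y [0.18692448 0.98237429 0.        ] c [ 0.60255784 -0.08350445  0.12336495]
pics/scene0.pkl n [-0.4871364   0.10811462  0.86660796] tilt 29.933176528064095 inl 915 / 3978 az 167.4866507770446
[252 225  38  20 317] ctr [ 0.50804395 -0.123039    0.07557105] ext x 0.12891358997953933 y 0.11359027573721368
[ 205  233   85   39 2403] ctr [0.66216294 0.01566576 0.14489993] ext x 0.2352386610204818 y 0.15214636550334712
[240 232  10   6  25] ctr [ 0.61021947 -0.07830769  0.1274253 ] ext x 0.02260398329187935 y 0.01739467138384827
patch [262 178  98 111 579] [-213.3 -150.6] [ 85.1 551.7] 1.0123157501220703 world [ 0.39146454 -0.18192826  0.0173864 ]
patch [ 210  191   73   61 1606] [  1.1 -79.4] [245.2 162.1] 87.54574584960938 world [ 0.58832389 -0.15262593  0.12438904]
x [ 0.84602217 -0.18776541  0.49898962] y [0.21666707 0.97624555 0.        ] c [ 0.60456101 -0.07493747  0.12382412]
```

```bash
cat > plan.py <<'E'
from h import *
from scipy.spatial.transform import Rotation as Ro
def plan(pos,R,n,rep=True):
    "rows from the measured pose to target pos,R in n rows; prints tool-axis steps"
    s=env.read_state();p=np.array(s['tool_pos']);R0=Ro.from_euler('xyz',s['eef_rot'])
    rv=(R0.inv()*R).as_rotvec()
    dp=(np.array(pos)-p)/n
    print('now',np.round(p,4),'rpy',np.round(s['eef_rot'],4),'step mm',np.linalg.norm(dp)*1e3,'deg',np.degrees(np.linalg.norm(rv))/n)
    for i in range(n):
        Ri=R0*Ro.from_rotvec(rv*i/n)
        t=Ri.inv().apply(dp)/.1; w=rv/n/np.radians(45)
        if rep: print(i,np.round(t,3),np.round(w,3))
E
python3 - <<'E'
from plan import *
W=cloud(pickle.load(open('pics/top0.pkl','rb')))
for b in [(165,200,280,303),(188,218,328,352)]:
    a=W[b[2]:b[3],b[0]:b[1]].reshape(-1,3);q=a[a[:,2]>.02];print(q.min(0),q.max(0));q=q[q[:,2]>q[:,2].max()-.02];print(q.mean(0))
plan([.46,-.06,.36],Ro.from_euler('xyz',[np.pi,0,-.2]),13)
E
```

```text
[0.37825945 0.33227611 0.026849  ] [0.41729101 0.36607491 0.19566856]
[0.39790867 0.35120664 0.1883768 ]
[0.27926652 0.28168263 0.03405777] [0.31761183 0.31745981 0.19505094]
[0.2987508  0.30056809 0.18861055]
now [ 0.1554 -0.5009  0.2306] rpy [-3.1401  0.      0.3008] step mm 42.40891783178396 deg 2.207028765284545
0 [ 0.324 -0.255 -0.099] [-0.     0.     0.049]
1 [ 0.314 -0.267 -0.099] [-0.     0.     0.049]
2 [ 0.304 -0.279 -0.099] [-0.     0.     0.049]
3 [ 0.293 -0.29  -0.099] [-0.     0.     0.049]
4 [ 0.281 -0.301 -0.099] [-0.     0.     0.049]
5 [ 0.27  -0.312 -0.099] [-0.     0.     0.049]
6 [ 0.257 -0.322 -0.099] [-0.     0.     0.049]
7 [ 0.245 -0.332 -0.099] [-0.     0.     0.049]
8 [ 0.232 -0.341 -0.099] [-0.     0.     0.049]
9 [ 0.219 -0.35  -0.099] [-0.     0.     0.049]
10 [ 0.205 -0.358 -0.099] [-0.     0.     0.049]
11 [ 0.191 -0.365 -0.099] [-0.     0.     0.049]
12 [ 0.177 -0.372 -0.099] [-0.     0.     0.049]
```

Request:
{"api": "apply_moves", "payload": {
  "motion": [
    {"tx": 0.32, "ty": -0.26, "tz": -0.1, "wx": 0, "wy": 0, "wz": 0.05, "hand": 1},
    {"tx": 0.31, "ty": -0.27, "tz": -0.1, "wx": 0, "wy": 0, "wz": 0.05, "hand": 1},
    {"tx": 0.3, "ty": -0.28, "tz": -0.1, "wx": 0, "wy": 0, "wz": 0.05, "hand": 1},
    {"tx": 0.29, "ty": -0.29, "tz": -0.1, "wx": 0, "wy": 0, "wz": 0.05, "hand": 1},
    {"tx": 0.28, "ty": -0.3, "tz": -0.1, "wx": 0, "wy": 0, "wz": 0.05, "hand": 1}
  ]
}}

```text
clock: 0.65
tool_pos: [0.2715, -0.33, 0.2815]
eef_rot: [-3.141, 0.0, 0.102]
wrist_force: [1.6, 0.4, 1.2]
gripper_width: 0.0854
```

Request:
{"api": "apply_moves", "payload": {
  "motion": [
    {"tx": 0.27, "ty": -0.31, "tz": -0.1, "wx": 0, "wy": 0, "wz": 0.05, "hand": 1},
    {"tx": 0.26, "ty": -0.32, "tz": -0.1, "wx": 0, "wy": 0, "wz": 0.05, "hand": 1},
    {"tx": 0.25, "ty": -0.33, "tz": -0.1, "wx": 0, "wy": 0, "wz": 0.05, "hand": 1},
    {"tx": 0.23, "ty": -0.34, "tz": -0.1, "wx": 0, "wy": 0, "wz": 0.05, "hand": 1},
    {"tx": 0.22, "ty": -0.35, "tz": -0.1, "wx": 0, "wy": 0, "wz": 0.05, "hand": 1}
  ]
}}

```text
clock: 1.15
tool_pos: [0.3905, -0.1616, 0.3316]
eef_rot: [3.142, 0.0, -0.094]
wrist_force: [0.9, -0.9, -0.2]
gripper_width: 0.0855
```

Request:
{"api": "apply_moves", "payload": {
  "motion": [
    {"tx": 0.2, "ty": -0.36, "tz": -0.1, "wx": 0, "wy": 0, "wz": 0.05, "hand": 1},
    {"tx": 0.19, "ty": -0.36, "tz": -0.1, "wx": 0, "wy": 0, "wz": 0.05, "hand": 1},
    {"tx": 0.18, "ty": -0.37, "tz": -0.1, "wx": 0, "wy": 0, "wz": 0.05, "hand": 1},
    {"tx": 0, "ty": 0, "tz": 0, "wx": 0, "wy": 0, "wz": 0, "hand": 1}
  ]
}}

```text
clock: 1.55
tool_pos: [0.4599, -0.0792, 0.3617]
eef_rot: [-3.125, -0.002, -0.181]
wrist_force: [-0.1, -0.3, -0.4]
gripper_width: 0.0854
```

Run:
```python
from plan import *
s=snap('wrist','w1')
plan([.4255,.2455,.26],Ro.from_euler('xyz',[np.pi,0,-.2]),8)
```

```text
now [ 0.4582 -0.0802  0.3611] rpy [-3.126e+00  2.000e-04 -1.831e-01] step mm 42.83168387727526 deg 0.16460756613150537
0 [-0.114 -0.391  0.133] [-0.002  0.     0.003]
1 [-0.115 -0.391  0.132] [-0.002  0.     0.003]
2 [-0.116 -0.391  0.131] [-0.002  0.     0.003]
3 [-0.117 -0.391  0.13 ] [-0.002  0.     0.003]
4 [-0.118 -0.391  0.13 ] [-0.002  0.     0.003]
5 [-0.119 -0.391  0.129] [-0.002  0.     0.003]
6 [-0.119 -0.391  0.128] [-0.002  0.     0.003]
7 [-0.12  -0.391  0.127] [-0.002  0.     0.003]
```

View pics/w1.png

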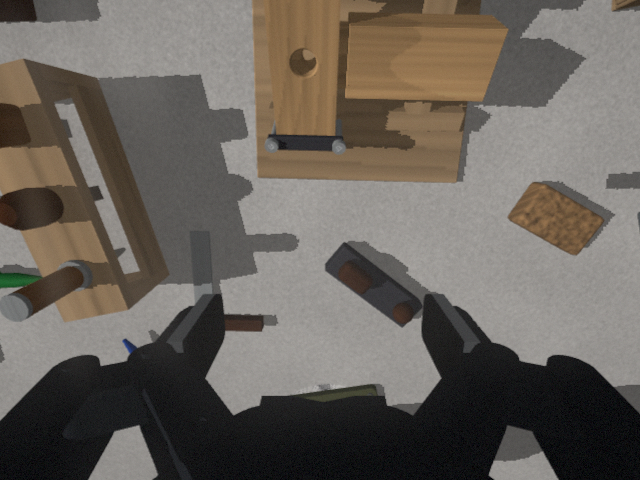

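The wrist view shows the hole at about (304,62) and the rail at (425,55). The drift is seen obliquely at (50,290).

```bash
cat > hole.py <<'E'
from st import *
def analyse(f,box,seed):
    s,W,c,n=stile(f,box)
    x=np.array([-n[0],-n[1],0]);x/=np.linalg.norm(x); x=x-n*(x@n);x/=np.linalg.norm(x);y=np.cross(n,x)
    R=cv2.Rodrigues(np.array(s['rvec'],float))[0];t=np.array(s['tvec']).ravel();C=-R.T@t
    v,u=np.mgrid[0:480,0:640];d=np.stack([(u-s['cx'])/s['fx'],(v-s['cy'])/s['fy'],np.ones((480,640))],-1)@R
    P=C+d*(((c-C)@n)/(d@n))[...,None]
    off=(W-P)@n;lx=(P-c)@x;ly=(P-c)@y
    hole=(off<-.003).astype(np.uint8)
    nl,lab,st,ce=cv2.connectedComponentsWithStats(hole)
    x0,y0=seed;i=lab[y0,x0];q=lab==i
    print('hole px',st[i],'ctr',P[q].mean(0),'ext',np.ptp(lx[q]),np.ptp(ly[q]))
    h=P[q].mean(0)
    nl,lab,st,ce=cv2.connectedComponentsWithStats((abs(off)<.003).astype(np.uint8))
    for i in range(1,nl):
        if st[i,4]>1500:
            q=W[lab==i]-c;r=cv2.minAreaRect((np.stack([q@x,q@y],1)*1000).astype(np.float32))
            print('patch',st[i],np.round(r[0],1),np.round(r[1],1),round(r[2],2),c+x*r[0][0]/1e3+y*r[0][1]/1e3)
    print('x',x,'yaw',np.degrees(np.arctan2(x[1],x[0])))
    return h
E
python3 - <<'E'
from hole import *
analyse('pics/w1.pkl',(275,340,0,130),(304,62))
s=pickle.load(open('pics/w1.pkl','rb'));c=s['frame'][0:190,230:530];cv2.imwrite('pics/c3.png',cv2.resize(c,None,fx=2.6,fy=2.6,interpolation=cv2.INTER_CUBIC))
# edges: world yaw from the stile edges/ base board in wrist frame vs
W=cloud(s)
for p in [(270,172),(455,180),(310,290)]: print(p,W[p[1],p[0]])
E
```

```text
pics/w1.pkl n [-0.4891019   0.10220518  0.86621789] tilt 29.97793520400501 inl 7583 / 8419 az 168.19702918271747
hole px [290  50  26  27 534] ctr [ 0.60761745 -0.0817235   0.12662318] ext 0.024995266082661047 0.02550794927958712
patch [ 263    0   77  137 8658] [-10.    2.6] [135.  73.] 1.18 [ 0.59573263 -0.07955429  0.11965657]
patch [  345    24   163    78 10941] [   3.3 -116.9] [ 71.  150.6] 0.1 [ 0.58257024 -0.19888109  0.12630394]
patch [ 101  172  450   73 3057] [-245.2  -39.5] [664.6 107.8] 80.83 [ 0.38768123 -0.0791459   0.0021341 ]
x [ 0.84790326 -0.1771821   0.49966645] yaw -11.802970817282532
(270, 172) [ 0.49921869 -0.00318066  0.01492108]
(455, 180) [ 0.44023928 -0.26393513  0.01307448]
(310, 290) [ 0.30072381 -0.02279988  0.00189024]
```

View pics/c3.png

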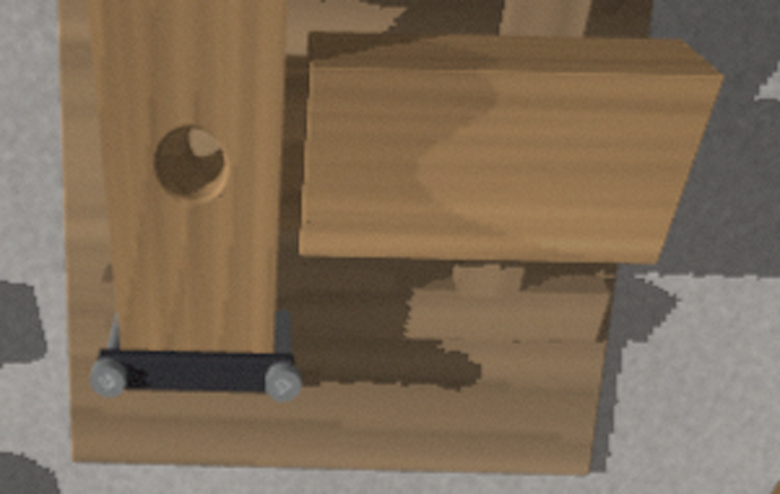

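Request:
{"api": "apply_moves", "payload": {
  "motion": [
    {"tx": -0.11, "ty": -0.39, "tz": 0.1, "wx": 0, "wy": 0, "wz": 0, "hand": 0.6},
    {"tx": -0.11, "ty": -0.39, "tz": 0.1, "wx": 0, "wy": 0, "wz": 0, "hand": 0.6},
    {"tx": -0.11, "ty": -0.39, "tz": 0.1, "wx": 0, "wy": 0, "wz": 0, "hand": 0.6},
    {"tx": -0.12, "ty": -0.39, "tz": 0.1, "wx": 0, "wy": 0, "wz": 0, "hand": 0.6},
    {"tx": -0.12, "ty": -0.39, "tz": 0.1, "wx": 0, "wy": 0, "wz": 0, "hand": 0.6}
  ]
}}

```text
clock: 2.1
tool_pos: [0.4133, 0.0129, 0.3208]
eef_rot: [-3.033, 0.003, -0.052]
wrist_force: [-0.0, 0.0, -0.4]
gripper_width: 0.0684
```

Request:
{"api": "apply_moves", "payload": {
  "motion": [
    {"tx": -0.12, "ty": -0.39, "tz": 0.1, "wx": 0, "wy": 0, "wz": 0, "hand": 0.6},
    {"tx": -0.12, "ty": -0.39, "tz": 0.1, "wx": 0, "wy": 0, "wz": 0, "hand": 0.6},
    {"tx": 0, "ty": 0, "tz": 0, "wx": 0, "wy": 0, "wz": 0, "hand": 0.6},
    {"tx": 0, "ty": 0, "tz": 0, "wx": 0, "wy": 0, "wz": 0, "hand": 0.6}
  ]
}}

```text
clock: 2.5
tool_pos: [0.3927, 0.0465, 0.311]
eef_rot: [-2.994, 0.002, -0.0]
wrist_force: [0.1, -1.1, -0.2]
gripper_width: 0.0685
```

Run:
```python
from plan import *
s=snap('wrist','w2')
plan([.4255,.2455,.24],Ro.from_euler('xyz',[np.pi,0,-.2]),1)
```

```text
now [0.3933 0.0465 0.3113] rpy [-2.9943e+00  1.5000e-03 -4.0000e-04] step mm 213.80286204762547 deg 14.200989864636743
0 [ 0.322 -1.864  0.996] [-0.187  0.021  0.254]
```

View pics/w2.png

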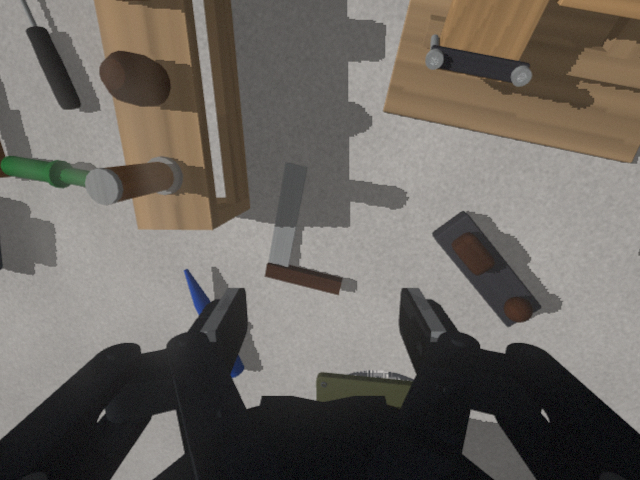

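Run:
```python
from plan import *
s=env.read_state();print(np.round(s['joint_positions'],3),np.round(s['joint_vel'],3),s['clock'])
```

```text
[-1.000e-03  9.000e-03 -2.400e-01  1.324e+00  1.470e-01  3.141e+00] [-0.004  0.008  0.017  0.001  0.004  0.001] 2.55
```

Run:
```python
from plan import *
plan([.4255,.2455,.26],Ro.from_euler('xyz',[np.pi,0,2.9356]),21)
```

```text
now [0.3933 0.0465 0.3113] rpy [-2.9943e+00  1.5000e-03 -4.0000e-04] step mm 9.904440748688277 deg 8.012263316498968
0 [ 0.015 -0.09   0.038] [-0.001 -0.013 -0.178]
1 [ 0.028 -0.087  0.038] [-0.001 -0.013 -0.178]
2 [ 0.04  -0.082  0.037] [-0.001 -0.013 -0.178]
3 [ 0.052 -0.076  0.037] [-0.001 -0.013 -0.178]
4 [ 0.062 -0.068  0.036] [-0.001 -0.013 -0.178]
5 [ 0.071 -0.059  0.035] [-0.001 -0.013 -0.178]
6 [ 0.079 -0.048  0.034] [-0.001 -0.013 -0.178]
7 [ 0.086 -0.037  0.034] [-0.001 -0.013 -0.178]
8 [ 0.09  -0.025  0.033] [-0.001 -0.013 -0.178]
9 [ 0.093 -0.012  0.032] [-0.001 -0.013 -0.178]
10 [0.094 0.001 0.031] [-0.001 -0.013 -0.178]
11 [0.093 0.014 0.03 ] [-0.001 -0.013 -0.178]
12 [0.091 0.027 0.029] [-0.001 -0.013 -0.178]
13 [0.086 0.039 0.028] [-0.001 -0.013 -0.178]
14 [0.08  0.051 0.027] [-0.001 -0.013 -0.178]
15 [0.073 0.062 0.026] [-0.001 -0.013 -0.178]
16 [0.064 0.071 0.026] [-0.001 -0.013 -0.178]
17 [0.054 0.079 0.025] [-0.001 -0.013 -0.178]
18 [0.042 0.086 0.025] [-0.001 -0.013 -0.178]
19 [0.03  0.091 0.025] [-0.001 -0.013 -0.178]
20 [0.017 0.094 0.024] [-0.001 -0.013 -0.178]
```

Request:
{"api": "apply_moves", "payload": {
  "motion": [
    {"tx": 0.02, "ty": -0.09, "tz": 0.03, "wy": -0.013, "wz": -0.18, "wx": 0, "hand": 0.6},
    {"tx": 0.03, "ty": -0.09, "tz": 0.03, "wx": 0, "wy": -0.013, "wz": -0.18, "hand": 0.6},
    {"tx": 0.04, "ty": -0.08, "tz": 0.03, "wx": 0, "wy": -0.013, "wz": -0.18, "hand": 0.6},
    {"tx": 0.05, "ty": -0.08, "tz": 0.03, "wx": 0, "wy": -0.013, "wz": -0.18, "hand": 0.6},
    {"tx": 0.06, "ty": -0.07, "tz": 0.03, "wx": 0, "wy": -0.013, "wz": -0.18, "hand": 0.6}
  ]
}}

```text
clock: 3.05
tool_pos: [0.4017, 0.0942, 0.3028]
eef_rot: [-3.012, -0.048, 0.712]
wrist_force: [-0.1, 0.6, 0.4]
gripper_width: 0.0683
```

Request:
{"api": "apply_moves", "payload": {
  "motion": [
    {"tx": 0.07, "ty": -0.06, "tz": 0.03, "wy": -0.013, "wz": -0.18, "wx": 0, "hand": 0.6},
    {"tx": 0.08, "ty": -0.05, "tz": 0.03, "wx": 0, "wy": -0.013, "wz": -0.18, "hand": 0.6},
    {"tx": 0.09, "ty": -0.04, "tz": 0.03, "wx": 0, "wy": -0.013, "wz": -0.18, "hand": 0.6},
    {"tx": 0.09, "ty": -0.025, "tz": 0.03, "wx": 0, "wy": -0.013, "wz": -0.18, "hand": 0.6},
    {"tx": 0.09, "ty": -0.01, "tz": 0.03, "wx": 0, "wy": -0.013, "wz": -0.18, "hand": 0.6}
  ]
}}

```text
clock: 3.55
tool_pos: [0.4086, 0.1421, 0.2927]
eef_rot: [-3.057, -0.075, 1.422]
wrist_force: [-0.6, 0.1, -0.5]
gripper_width: 0.0684
```

Request:
{"api": "apply_moves", "payload": {
  "motion": [
    {"tx": 0.09, "ty": 0, "tz": 0.03, "wy": -0.013, "wz": -0.18, "wx": 0, "hand": 0.6},
    {"tx": 0.09, "ty": 0.01, "tz": 0.03, "wx": 0, "wy": -0.013, "wz": -0.18, "hand": 0.6},
    {"tx": 0.09, "ty": 0.03, "tz": 0.03, "wx": 0, "wy": -0.013, "wz": -0.18, "hand": 0.6},
    {"tx": 0.09, "ty": 0.04, "tz": 0.03, "wx": 0, "wy": -0.013, "wz": -0.18, "hand": 0.6},
    {"tx": 0.08, "ty": 0.05, "tz": 0.03, "wx": 0, "wy": -0.013, "wz": -0.18, "hand": 0.6}
  ]
}}

```text
clock: 4.05
tool_pos: [0.4147, 0.1894, 0.2803]
eef_rot: [-3.109, -0.065, 2.133]
wrist_force: [-0.2, 0.2, 0.7]
gripper_width: 0.0684
```

Request:
{"api": "apply_moves", "payload": {
  "motion": [
    {"tx": 0.07, "ty": 0.06, "tz": 0.02, "wy": -0.013, "wz": -0.18, "wx": 0, "hand": 0.6},
    {"tx": 0.06, "ty": 0.07, "tz": 0.02, "wx": 0, "wy": -0.013, "wz": -0.18, "hand": 0.6},
    {"tx": 0.05, "ty": 0.08, "tz": 0.02, "wx": 0, "wy": -0.013, "wz": -0.18, "hand": 0.6},
    {"tx": 0.04, "ty": 0.09, "tz": 0.02, "wx": 0, "wy": -0.013, "wz": -0.18, "hand": 0.6},
    {"tx": 0.03, "ty": 0.09, "tz": 0.02, "wx": 0, "wy": -0.013, "wz": -0.15, "hand": 0.6}
  ]
}}

```text
clock: 4.55
tool_pos: [0.4216, 0.2364, 0.2711]
eef_rot: [-3.141, -0.024, 2.817]
wrist_force: [-0.2, -0.3, -0.4]
gripper_width: 0.068
```

Run:
```python
from plan import *
plan([.4255,.2455,.235],Ro.from_euler('xyz',[np.pi,0,2.9356]),2)
s=env.read_state();print(np.round(s['joint_positions'],3))
```

```text
now [0.4216 0.2364 0.2711] rpy [-3.1408 -0.0236  2.8168] step mm 18.705448580006156 deg 3.4700159461593936
0 [-0.008  0.05   0.18 ] [ 0.    -0.015 -0.076]
1 [-0.009  0.049  0.18 ] [ 0.    -0.015 -0.076]
[ 0.5    0.186 -0.132  1.269  0.017  0.825]
```

Request:
{"api": "apply_moves", "payload": {
  "motion": [
    {"tx": -0.01, "ty": 0.05, "tz": 0.15, "wx": 0, "wy": -0.015, "wz": -0.076, "hand": 0.6},
    {"tx": -0.01, "ty": 0.05, "tz": 0.15, "wx": 0, "wy": -0.015, "wz": -0.076, "hand": 0.6},
    {"tx": 0, "ty": 0, "tz": 0, "wx": 0, "wy": 0, "wz": 0, "hand": 0.6}
  ]
}}

```text
clock: 4.85
tool_pos: [0.4244, 0.2449, 0.2394]
eef_rot: [-3.14, -0.003, 2.932]
wrist_force: [-0.4, -0.4, 0.9]
gripper_width: 0.0683
```

Run:
```python
from plan import *
s=snap('wrist','w3')
W=cloud(s)
m=(W[...,2]>.19)&(W[...,2]<.215)&(abs(W[...,0]-.425)<.04)&(abs(W[...,1]-.245)<.04)
v,u=np.nonzero(m);q=W[m];print(len(q),u.mean(),v.mean(),q.min(0),q.max(0),q.mean(0))
plan([.4255,.2455,.149],Ro.from_euler('xyz',[np.pi,0,2.9356]),3)
```

```text
2432 322.8844572368421 270.9189967105263 [0.41098146 0.22976782 0.1901127 ] [0.44125161 0.25941557 0.20995107] [0.42394517 0.24513236 0.20666454]
now [0.4247 0.2449 0.2404] rpy [-3.1406e+00 -2.5000e-03  2.9307e+00] step mm 30.478908485159465 deg 0.10664586097125293
0 [-0.003  0.003  0.305] [-0.    -0.001 -0.002]
1 [-0.003  0.003  0.305] [-0.    -0.001 -0.002]
2 [-0.003  0.003  0.305] [-0.    -0.001 -0.002]
```

View pics/w3.png

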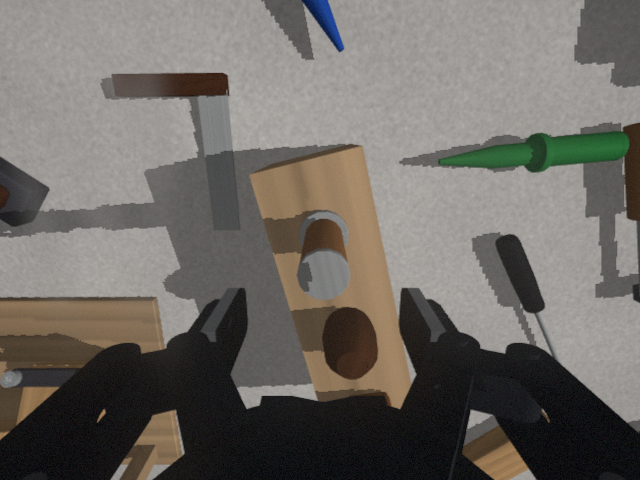

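Request:
{"api": "apply_moves", "payload": {
  "motion": [
    {"tx": 0, "ty": 0, "tz": 0.3, "wx": 0, "wy": 0, "wz": 0, "hand": 0.6},
    {"tx": 0, "ty": 0, "tz": 0.3, "wx": 0, "wy": 0, "wz": 0, "hand": 0.6},
    {"tx": 0, "ty": 0, "tz": 0.25, "wx": 0, "wy": 0, "wz": 0, "hand": 0.6},
    {"tx": -0.01, "ty": 0, "tz": 0.06, "wx": 0, "wy": 0, "wz": 0, "hand": 0.6},
    {"tx": 0, "ty": 0, "tz": 0, "wx": 0, "wy": 0, "wz": 0, "hand": 0.2}
  ]
}}

```text
clock: 5.4
tool_pos: [0.4259, 0.245, 0.1502]
eef_rot: [-3.142, -0.002, 2.931]
wrist_force: [0.7, 0.0, -0.6]
gripper_width: 0.0551
```

Request:
{"api": "apply_moves", "payload": {
  "motion": [
    {"tx": 0, "ty": 0, "tz": 0, "wx": 0, "wy": 0, "wz": 0, "hand": -0.2},
    {"tx": 0, "ty": 0, "tz": 0, "wx": 0, "wy": 0, "wz": 0, "hand": -1},
    {"tx": 0, "ty": 0, "tz": 0, "wx": 0, "wy": 0, "wz": 0, "hand": -1},
    {"tx": 0, "ty": 0, "tz": 0, "wx": 0, "wy": 0, "wz": 0, "hand": -1},
    {"tx": 0, "ty": 0, "tz": 0, "wx": 0, "wy": 0, "wz": 0, "hand": -1}
  ],
  "force": 100
}}

```text
clock: 5.9
tool_pos: [0.4269, 0.2457, 0.152]
eef_rot: [3.139, 0.002, 2.932]
wrist_force: [0.4, -2.6, 6.2]
gripper_width: 0.028
```

Run:
```python
from plan import *
s=env.read_state();print({k:np.round(s[k],4) for k in ['clock','tool_pos','eef_rot','gripper_width','wrist_force']})
```

```text
{'clock': np.float64(5.9), 'tool_pos': array([0.4269, 0.2457, 0.152 ]), 'eef_rot': array([3.1394e+00, 2.2000e-03, 2.9322e+00]), 'gripper_width': np.float64(0.028), 'wrist_force': array([ 0.3897, -2.6491,  6.1868])}
```

Request:
{"api": "apply_moves", "payload": {
  "motion": [
    {"tx": 0, "ty": 0, "tz": -0.2, "wx": 0, "wy": 0, "wz": 0, "hand": -1},
    {"tx": 0, "ty": 0, "tz": -0.4, "wx": 0, "wy": 0, "wz": 0, "hand": -1},
    {"tx": 0, "ty": 0, "tz": -0.45, "wx": 0, "wy": 0, "wz": 0, "hand": -1},
    {"tx": 0, "ty": 0, "tz": -0.45, "wx": 0, "wy": 0, "wz": 0, "hand": -1},
    {"tx": 0, "ty": 0, "tz": -0.2, "wx": 0, "wy": 0, "wz": 0, "hand": -1}
  ]
}}

```text
clock: 6.4
tool_pos: [0.4269, 0.2462, 0.3247]
eef_rot: [3.136, 0.004, 2.933]
wrist_force: [1.3, 0.7, -3.2]
gripper_width: 0.028
```

Run:
```python
from plan import *
s=snap('wrist','w4');snap('scene','s4')
# hole-based targets
n=np.array([-.4895,.102,.866]);n/=np.linalg.norm(n)
x=np.array([np.cos(.206),-np.sin(.206),0]);x-=n*(x@n);x/=np.linalg.norm(x);y=np.cross(n,x)
Rt=Ro.from_matrix(np.stack([-x,y,-n],1));print('rpy target',Rt.as_euler('xyz'))
h=np.array([.6075,-.081,.1255])
tcp=h+n*(.131+.045); print('pre',tcp)
plan(tcp,Rt,14)
```

```text
rpy target [3.14121675 0.5236237  2.93540469]
pre [ 0.52134672 -0.06304773  0.27791827]
now [0.4274 0.2465 0.3237] rpy [3.1356 0.0043 2.9327] step mm 23.33413708137558 deg 2.125577738783219
0 [-0.111 -0.203  0.032] [ 0.    -0.047 -0.   ]
1 [-0.11  -0.203  0.036] [ 0.    -0.047 -0.   ]
2 [-0.109 -0.203  0.04 ] [ 0.    -0.047 -0.   ]
3 [-0.107 -0.203  0.044] [ 0.    -0.047 -0.   ]
4 [-0.105 -0.203  0.048] [ 0.    -0.047 -0.   ]
5 [-0.103 -0.203  0.052] [ 0.    -0.047 -0.   ]
6 [-0.101 -0.203  0.056] [ 0.    -0.047 -0.   ]
7 [-0.099 -0.203  0.06 ] [ 0.    -0.047 -0.   ]
8 [-0.097 -0.203  0.064] [ 0.    -0.047 -0.   ]
9 [-0.094 -0.203  0.067] [ 0.    -0.047 -0.   ]
10 [-0.091 -0.203  0.071] [ 0.    -0.047 -0.   ]
11 [-0.089 -0.203  0.074] [ 0.    -0.047 -0.   ]
12 [-0.086 -0.203  0.077] [ 0.    -0.047 -0.   ]
13 [-0.083 -0.203  0.081] [ 0.    -0.047 -0.   ]
```

View pics/w4.png

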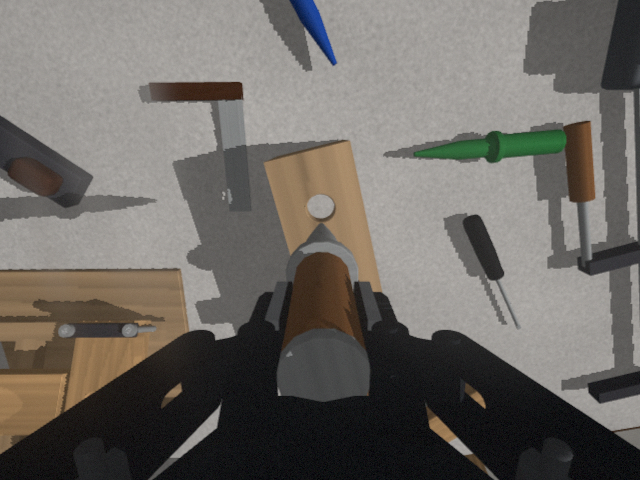

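View pics/s4.png

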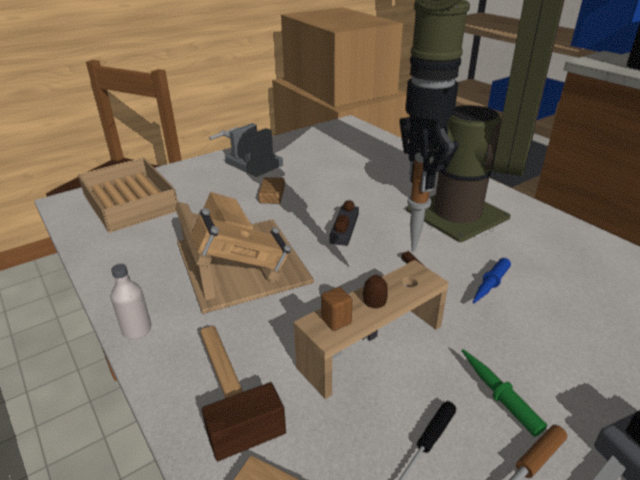

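The wrist view shows the drift held upright with its nose at (322,228). The scene view shows it clear of the rack. Both look-alikes were already lying down in the picture at t=1.55 s, before the arm came near them.

```bash
cat > drift.py <<'E'
from plan import *
def drift(f,st=None):
    s=pickle.load(open(f,'rb'));W=cloud(s);st=st or env.read_state()
    R=Ro.from_euler('xyz',st['eef_rot']);L=R.inv().apply(W.reshape(-1,3)-np.array(st['tool_pos']))
    ok=np.isfinite(L[:,0])&(np.hypot(L[:,0],L[:,1])<.03)&(L[:,2]>.03)&(L[:,2]<.14)
    for z0 in np.arange(.03,.145,.01):
        q=L[ok&(abs(L[:,2]-z0)<.005)]
        if len(q)>5: print(round(z0,3),len(q),'y mid',round((np.percentile(q[:,1],2)+np.percentile(q[:,1],98))/2*1e3,1),'wid',round(np.ptp(q[:,1])*1e3,1),'x max',round(q[:,0].max()*1e3,1))
    print('tip z',L[ok][:,2].max())
E
python3 - <<'E'
from drift import *
drift('pics/w4.pkl')
E
```

```text
0.03 21 y mid -0.7 wid 36.1 x max 20.7
0.06 62 y mid -1.7 wid 16.9 x max 12.9
0.07 108 y mid -1.5 wid 20.3 x max 12.9
0.08 30 y mid -1.2 wid 15.8 x max 12.2
0.09 27 y mid -1.6 wid 12.8 x max 10.9
0.1 18 y mid -2.4 wid 10.4 x max 9.2
0.11 16 y mid -1.4 wid 8.5 x max 7.9
0.12 9 y mid -1.9 wid 6.5 x max 5.7
tip z 0.131807492472368
```

Request:
{"api": "apply_moves", "payload": {
  "motion": [
    {"tx": -0.11, "ty": -0.2, "tz": 0.03, "wx": 0, "wy": -0.047, "wz": 0, "hand": -1},
    {"tx": -0.11, "ty": -0.2, "tz": 0.03, "wx": 0, "wy": -0.047, "wz": 0, "hand": -1},
    {"tx": -0.11, "ty": -0.2, "tz": 0.04, "wx": 0, "wy": -0.047, "wz": 0, "hand": -1},
    {"tx": -0.11, "ty": -0.2, "tz": 0.04, "wx": 0, "wy": -0.047, "wz": 0, "hand": -1},
    {"tx": -0.11, "ty": -0.2, "tz": 0.05, "wx": 0, "wy": -0.047, "wz": 0, "hand": -1}
  ]
}}

```text
clock: 7.0
tool_pos: [0.4589, 0.1347, 0.3026]
eef_rot: [-3.14, 0.181, 2.933]
wrist_force: [0.1, 0.3, -3.3]
gripper_width: 0.0283
```

Request:
{"api": "apply_moves", "payload": {
  "motion": [
    {"tx": -0.1, "ty": -0.2, "tz": 0.05, "wx": 0, "wy": -0.047, "wz": 0, "hand": -1},
    {"tx": -0.1, "ty": -0.2, "tz": 0.06, "wx": 0, "wy": -0.047, "wz": 0, "hand": -1},
    {"tx": -0.1, "ty": -0.2, "tz": 0.06, "wx": 0, "wy": -0.047, "wz": 0, "hand": -1},
    {"tx": -0.1, "ty": -0.2, "tz": 0.06, "wx": 0, "wy": -0.047, "wz": 0, "hand": -1},
    {"tx": -0.09, "ty": -0.2, "tz": 0.07, "wx": 0, "wy": -0.047, "wz": 0, "hand": -1}
  ]
}}

```text
clock: 7.5
tool_pos: [0.4916, 0.0257, 0.2856]
eef_rot: [-3.141, 0.365, 2.933]
wrist_force: [1.1, 0.2, -3.3]
gripper_width: 0.028
```

Request:
{"api": "apply_moves", "payload": {
  "motion": [
    {"tx": -0.09, "ty": -0.2, "tz": 0.07, "wx": 0, "wy": -0.047, "wz": 0, "hand": -1},
    {"tx": -0.09, "ty": -0.2, "tz": 0.07, "wx": 0, "wy": -0.047, "wz": 0, "hand": -1},
    {"tx": -0.09, "ty": -0.2, "tz": 0.08, "wx": 0, "wy": -0.047, "wz": 0, "hand": -1},
    {"tx": -0.08, "ty": -0.2, "tz": 0.08, "wx": 0, "wy": -0.047, "wz": 0, "hand": -1},
    {"tx": 0, "ty": 0, "tz": 0, "wx": 0, "wy": 0, "wz": 0, "hand": -1}
  ]
}}

```text
clock: 8.0
tool_pos: [0.5165, -0.0625, 0.2709]
eef_rot: [-3.141, 0.509, 2.93]
wrist_force: [-0.3, 0.3, -3.6]
gripper_width: 0.028
```

```bash
cat > tgt.py <<'E'
from drift import *
n=np.array([-.4895,.102,.866]);n/=np.linalg.norm(n)
x=np.array([np.cos(.206),-np.sin(.206),0]);x-=n*(x@n);x/=np.linalg.norm(x);y=np.cross(n,x)
Rt=Ro.from_matrix(np.stack([-x,y,-n],1))
h=np.array([.6075,-.081,.1255])
E
python3 - <<'E'
from tgt import *
snap('wrist','w5');snap('scene','s5');snap('top','t5')
plan(h+n*(.134+.042),Rt,1);print(np.round(env.read_state()['joint_positions'],3),env.read_state()['wrist_force'])
drift('pics/w5.pkl')
E
```

```text
now [ 0.5186 -0.0604  0.2735] rpy [3.1405 0.5118 2.9322] step mm 5.804446506561492 deg 0.6984396448856308
0 [-0.05  -0.02  -0.022] [-0.001 -0.015 -0.004]
[-0.077 -0.112 -0.589  0.586 -0.064  0.116] [-0.75230588  0.27464748 -2.61669852]
0.03 110 y mid -3.5 wid 38.1 x max 22.8
0.06 32 y mid -3.7 wid 11.6 x max 15.0
0.07 115 y mid -3.9 wid 20.1 x max 15.0
0.08 45 y mid -4.2 wid 20.3 x max 14.8
0.09 28 y mid -4.1 wid 12.9 x max 13.5
0.1 18 y mid -4.3 wid 11.1 x max 11.9
0.11 16 y mid -3.7 wid 8.5 x max 10.5
0.12 11 y mid -4.6 wid 7.1 x max 8.8
tip z 0.13025271393341603
```

View pics/w5.png

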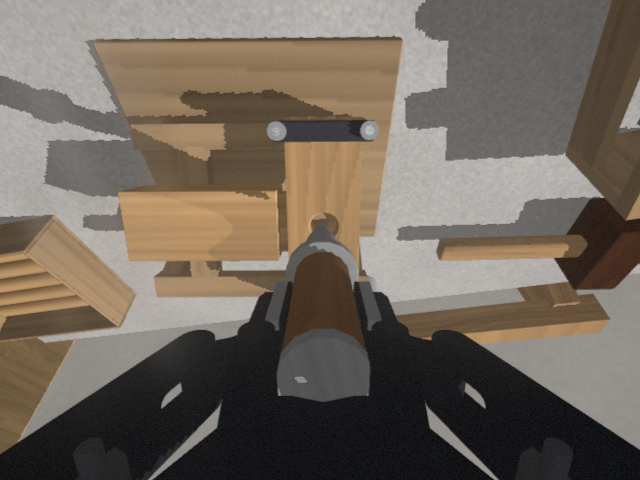

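View pics/s5.png

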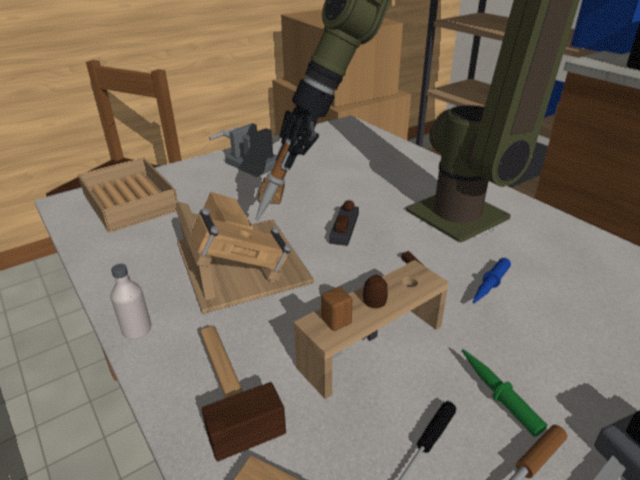

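```bash
cat > rel.py <<'E'
from tgt import *
from st import stile
def rel(f,box):
    s,W,c,n_=stile(f,box)
    m=np.zeros((480,640),bool);x0,x1,y0,y1=box;m[y0:y1,x0:x1]=1
    off=(W-c)@n_; fl=m&(abs(off)<.003)
    lx=(W-h)@x; ly=(W-h)@y
    # side edges per lx bin
    for a in np.arange(-.07,.0,.01):
        q=ly[fl&(abs(lx-a)<.005)]
        if len(q)>20: print('lx',round(a,3),'edges mm',np.round(np.percentile(q,[.5,99.5])*1e3,1),'mid',round(np.percentile(q,[.5,99.5]).mean()*1e3,1))
    print('plane height at h (mm)',((c-h)@n_)/(n@n_)*1e3)
    # drift
    L=W-h;hz=L@n
    rad=np.hypot(lx,ly)
    for z0 in np.arange(.02,.13,.01):
        q=(abs(hz-z0)<.005)&(rad<.03)
        if q.sum()>8: print('hz',round(z0,3),q.sum(),'y mid',round((ly[q].min()+ly[q].max())/2e-3,1),'wid',round(np.ptp(ly[q])*1e3,1),'x min',round(lx[q].min()*1e3,1))
    # hole dark pixels
    q=(off<-.003)&(rad<.025)&(hz>-.06)
    if q.sum(): 
        R=cv2.Rodrigues(np.array(s['rvec'],float))[0];t=np.array(s['tvec']).ravel();C=-R.T@t
        d=W[q]-C;P=C+d*(((c-C)@n_)/(d@n_))[:,None]-h
        print('hole rim: y',np.round([(P@y).min()*1e3,(P@y).max()*1e3],1),'x',np.round([(P@x).min()*1e3,(P@x).max()*1e3],1),q.sum())
E
python3 - <<'E'
from rel import *
rel('pics/w5.pkl',(275,385,120,235))
im=cv2.imread('pics/w5.png')[110:310,110:400];cv2.imwrite('pics/c5.png',cv2.resize(im,None,fx=2.7,fy=2.7,interpolation=cv2.INTER_CUBIC))
E
```

```text
pics/w5.pkl n [-0.48822244  0.10165662  0.86677839] tilt 29.91360086617358 inl 6559 / 12591 az 168.2380531694238
lx -0.07 edges mm [-35.7  33. ] mid -1.3
lx -0.06 edges mm [-35.7  33.3] mid -1.2
lx -0.05 edges mm [-36.   33.6] mid -1.2
lx -0.04 edges mm [-35.5  33.7] mid -0.9
lx -0.03 edges mm [-46.3  33.2] mid -6.5
lx -0.02 edges mm [-46.6  33.4] mid -6.6
lx -0.01 edges mm [-47.1  33.7] mid -6.7
lx 0.0 edges mm [-47.6  33.9] mid -6.8
plane height at h (mm) 0.6276220267802227
hz 0.05 9 y mid -2.7 wid 5.7 x min -14.7
hz 0.06 11 y mid -2.3 wid 7.9 x min -15.8
hz 0.07 16 y mid -2.1 wid 10.5 x min -17.5
hz 0.08 25 y mid -2.4 wid 12.3 x min -18.7
hz 0.09 33 y mid -1.5 wid 14.5 x min -20.1
hz 0.1 92 y mid -2.2 wid 20.9 x min -20.9
hz 0.11 80 y mid -2.1 wid 17.7 x min -20.8
hole rim: y [-13.6  11.6] x [-12.9   7.9] 212
```

View pics/c5.png

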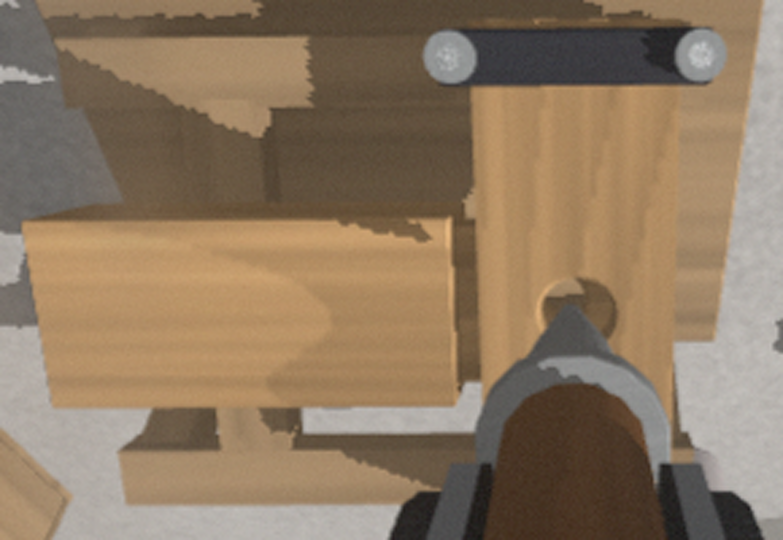

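Request:
{"api": "apply_moves", "payload": {
  "motion": [
    {"tx": -0.07, "ty": -0.035, "tz": 0.1, "wx": 0, "wy": -0.015, "wz": 0, "hand": -1},
    {"tx": 0, "ty": 0, "tz": 0.1, "wx": 0, "wy": 0, "wz": 0, "hand": -1},
    {"tx": 0, "ty": 0, "tz": 0, "wx": 0, "wy": 0, "wz": 0, "hand": -1},
    {"tx": 0, "ty": 0, "tz": 0, "wx": 0, "wy": 0, "wz": 0, "hand": -1},
    {"tx": 0, "ty": 0, "tz": 0, "wx": 0, "wy": 0, "wz": 0, "hand": -1}
  ]
}}

```text
clock: 8.65
tool_pos: [0.5349, -0.0672, 0.2616]
eef_rot: [3.141, 0.527, 2.933]
wrist_force: [0.9, 0.6, -3.4]
gripper_width: 0.0283
```

Run:
```python
from rel import *
st=env.read_state();snap('wrist','w6')
p=np.array(st['tool_pos'])-h;print('tcp rel h x,y,n mm',p@x*1e3,p@y*1e3,p@n*1e3,np.round(st['eef_rot'],4),Rt.as_euler('xyz'))
rel('pics/w6.pkl',(265,385,110,235))
im=cv2.imread('pics/w6.png')[90:310,110:400];cv2.imwrite('pics/c6.png',cv2.resize(im,None,fx=2.7,fy=2.7,interpolation=cv2.INTER_CUBIC))
```

```text
tcp rel h x,y,n mm 4.050133612266733 -1.303542346622968 154.77455701789407 [3.1407 0.527  2.9327] [3.14121675 0.5236237  2.93540469]
pics/w6.pkl n [-0.48839204  0.1008913   0.86677226] tilt 29.914305216427582 inl 8617 / 14928 az 168.32810590406035
lx -0.07 edges mm [-35.7  33.7] mid -1.0
lx -0.06 edges mm [-35.9  33.2] mid -1.4
lx -0.05 edges mm [-35.7  33.5] mid -1.1
lx -0.04 edges mm [-36.   33.7] mid -1.1
lx -0.03 edges mm [-52.1  33.2] mid -9.5
lx -0.02 edges mm [-52.6  33.6] mid -9.5
lx -0.01 edges mm [-53.2  33.8] mid -9.7
lx 0.0 edges mm [-53.8  33.3] mid -10.3
plane height at h (mm) 0.64011589126898
hz 0.04 14 y mid -2.7 wid 7.9 x min -1.9
hz 0.05 15 y mid -2.2 wid 9.9 x min -3.3
hz 0.06 26 y mid -2.9 wid 12.3 x min -5.2
hz 0.07 27 y mid -2.1 wid 14.5 x min -6.6
hz 0.08 78 y mid -2.8 wid 20.9 x min -7.7
hz 0.09 102 y mid -2.4 wid 18.5 x min -7.6
hz 0.12 70 y mid -1.8 wid 37.0 x min -15.7
hole rim: y [-13.8  11.6] x [-12.9  11.2] 411
```

View pics/c6.png

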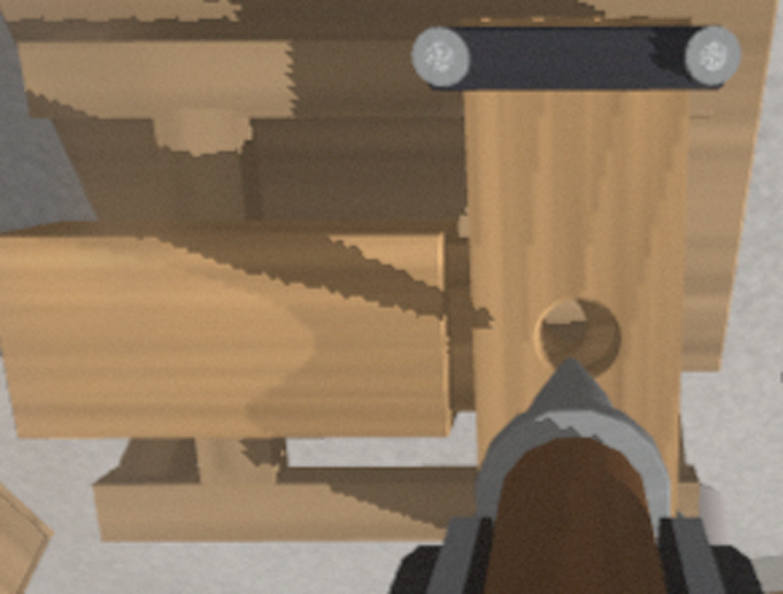

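Request:
{"api": "apply_moves", "payload": {
  "motion": [
    {"tx": 0.04, "ty": 0, "tz": 0.05, "wx": 0, "wy": 0.004, "wz": 0, "hand": -1},
    {"tx": 0, "ty": 0, "tz": 0.05, "wx": 0, "wy": 0, "wz": 0, "hand": -1},
    {"tx": 0, "ty": 0, "tz": 0, "wx": 0, "wy": 0, "wz": 0, "hand": -1},
    {"tx": 0, "ty": 0, "tz": 0, "wx": 0, "wy": 0, "wz": 0, "hand": -1}
  ]
}}

```text
clock: 9.1
tool_pos: [0.5364, -0.068, 0.2505]
eef_rot: [3.141, 0.524, 2.932]
wrist_force: [0.9, -0.2, -2.7]
gripper_width: 0.028
```

```bash
cat > st8.py <<'E'
from rel import *
def show():
    st=env.read_state();p=np.array(st['tool_pos'])-h;f=np.array(st['wrist_force'])
    print('t',round(st['clock'],2),'tcp rel h x,y,n mm',np.round([p@x*1e3,p@y*1e3,p@n*1e3],2),np.round(st['eef_rot'],4),'F xyn',np.round([f@x,f@y,f@n],1),'grip',round(st['gripper_width'],4))
E
python3 - <<'E'
from st8 import *
show();snap('wrist','w7')
rel('pics/w7.pkl',(265,385,110,235))
im=cv2.imread('pics/w7.png')[90:310,110:400];cv2.imwrite('pics/c7.png',cv2.resize(im,None,fx=2.7,fy=2.7,interpolation=cv2.INTER_CUBIC))
E
```

```text
t 9.1 tcp rel h x,y,n mm [-8.0000e-02 -1.7400e+00  1.4443e+02] [3.1408 0.5237 2.9321] F xyn [-0.6 -0.  -2.8] grip 0.028
pics/w7.pkl n [-0.48865338  0.10173122  0.86652677] tilt 29.942498182400016 inl 8498 / 14950 az 168.2397538256975
lx -0.07 edges mm [-36.   33.7] mid -1.1
lx -0.06 edges mm [-35.5  33.3] mid -1.1
lx -0.05 edges mm [-36.   33.6] mid -1.2
lx -0.04 edges mm [-35.4  33.4] mid -1.0
lx -0.03 edges mm [-51.2  33.4] mid -8.9
lx -0.02 edges mm [-51.7  33.7] mid -9.0
lx -0.01 edges mm [-52.2  33.2] mid -9.5
lx 0.0 edges mm [-52.8  33.6] mid -9.6
plane height at h (mm) 0.6537501803468737
hz 0.02 10 y mid -3.7 wid 5.7 x min -5.1
hz 0.03 12 y mid -3.2 wid 7.9 x min -6.6
hz 0.04 14 y mid -2.7 wid 9.8 x min -7.4
hz 0.05 27 y mid -3.4 wid 12.3 x min -9.5
hz 0.06 27 y mid -2.9 wid 13.9 x min -11.0
hz 0.07 83 y mid -3.3 wid 21.0 x min -11.9
hz 0.08 97 y mid -3.3 wid 19.1 x min -12.1
hz 0.11 86 y mid -2.9 wid 38.2 x min -19.9
hz 0.12 1326 y mid -2.5 wid 39.2 x min -20.1
hole rim: y [-14.   11.5] x [-12.4   9.3] 317
```

View pics/c7.png

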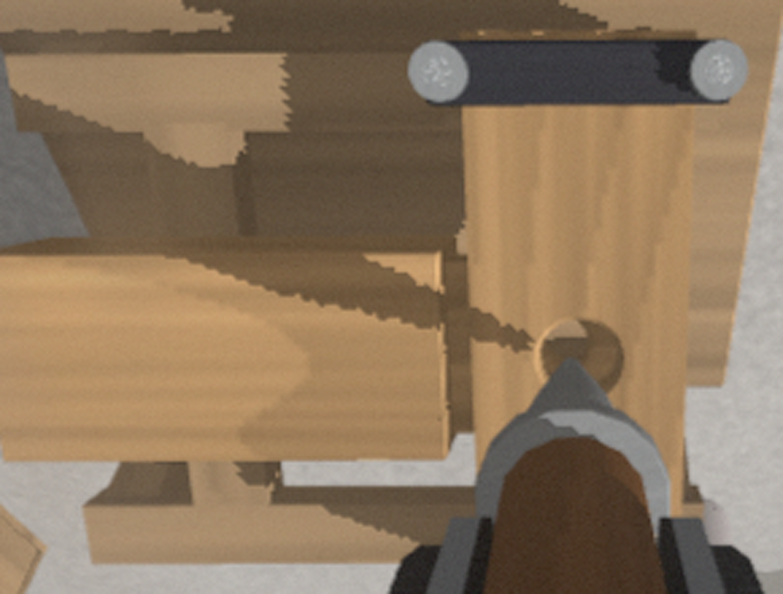

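Request:
{"api": "apply_moves", "payload": {
  "motion": [
    {"tx": 0, "ty": 0, "tz": 0.1, "wx": 0, "wy": 0, "wz": 0, "hand": -1},
    {"tx": 0, "ty": 0, "tz": 0.1, "wx": 0, "wy": 0, "wz": 0, "hand": -1},
    {"tx": 0, "ty": 0, "tz": 0.1, "wx": 0, "wy": 0, "wz": 0, "hand": -1},
    {"tx": 0, "ty": 0, "tz": 0, "wx": 0, "wy": 0, "wz": 0, "hand": -1}
  ],
  "force": 120
}}

```text
clock: 9.55
tool_pos: [0.5506, -0.0711, 0.2225]
eef_rot: [3.141, 0.521, 2.932]
wrist_force: [-0.9, 0.3, -3.0]
gripper_width: 0.0275
```

Run:
```python
from st8 import *
show()
```

```text
t 9.55 tcp rel h x,y,n mm [ -1.52  -1.89 112.84] [3.1412 0.5207 2.9322] F xyn [-2.3  0.1 -2.1] grip 0.0275
```

Request:
{"api": "apply_moves", "payload": {
  "motion": [
    {"tx": -0.015, "ty": 0.008, "tz": 0.08, "wx": 0, "wy": -0.002, "wz": 0, "hand": -1},
    {"tx": 0, "ty": 0.006, "tz": 0.08, "wx": 0, "wy": 0, "wz": 0, "hand": -1},
    {"tx": 0, "ty": 0.006, "tz": 0.08, "wx": 0, "wy": 0, "wz": 0, "hand": -1},
    {"tx": 0, "ty": 0, "tz": 0, "wx": 0, "wy": 0, "wz": 0, "hand": -1},
    {"tx": 0, "ty": 0, "tz": 0, "wx": 0, "wy": 0, "wz": 0, "hand": -1}
  ]
}}

```text
clock: 10.05
tool_pos: [0.5642, -0.0733, 0.204]
eef_rot: [-3.139, 0.525, 2.931]
wrist_force: [-0.0, -5.6, -5.6]
gripper_width: 0.0273
```

Run:
```python
from st8 import *
show();snap('wrist','w8')
rel('pics/w8.pkl',(265,385,110,235))
```

```text
t 10.05 tcp rel h x,y,n mm [ 1.19 -1.32 89.96] [-3.1389  0.5247  2.9315] F xyn [-1.8 -5.5 -5.4] grip 0.0273
pics/w8.pkl n [-0.48901976  0.10147629  0.86634995] tilt 29.962788901006505 inl 10843 / 14933 az 168.27695246404286
lx -0.07 edges mm [-35.9  33.6] mid -1.1
lx -0.06 edges mm [-35.6  33.6] mid -1.0
lx -0.05 edges mm [-35.6  33.4] mid -1.1
lx -0.04 edges mm [-35.8  33.7] mid -1.0
lx -0.03 edges mm [-35.7  33.5] mid -1.1
lx -0.02 edges mm [-35.6  33.8] mid -0.9
lx -0.01 edges mm [-35.8  33.5] mid -1.1
lx 0.0 edges mm [-35.4  33.8] mid -0.8
plane height at h (mm) 0.6516797148643295
hz 0.02 118 y mid -3.5 wid 20.3 x min -10.9
hz 0.03 46 y mid -3.2 wid 15.4 x min -10.7
hz 0.06 746 y mid -2.3 wid 39.5 x min -18.7
hz 0.07 810 y mid -2.5 wid 38.3 x min -18.8
hz 0.08 377 y mid -2.3 wid 27.8 x min -13.8
hz 0.09 473 y mid -3.1 wid 31.7 x min -13.9
hz 0.1 1042 y mid -1.2 wid 55.1 x min -14.0
hz 0.11 1441 y mid -1.1 wid 55.1 x min -14.1
hz 0.12 1643 y mid -1.0 wid 55.2 x min -14.0
hole rim: y [-13.8  11.5] x [-12.9   2.8] 234
```

View pics/w8.png

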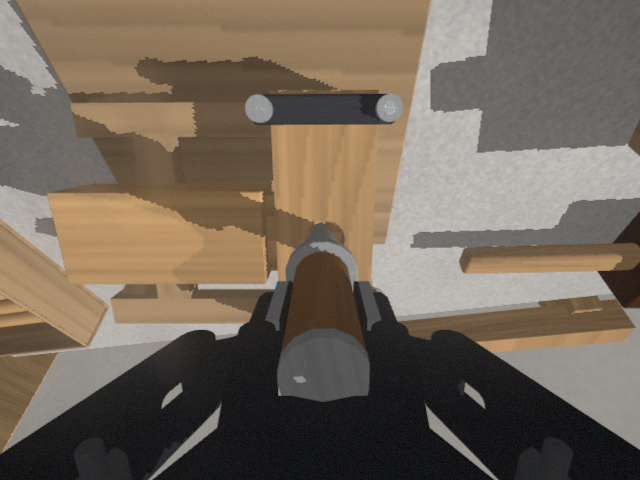

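Request:
{"api": "apply_moves", "payload": {
  "motion": [
    {"tx": 0.006, "ty": 0.015, "tz": 0.03, "wx": 0, "wy": 0, "wz": 0, "hand": -1},
    {"tx": 0, "ty": 0, "tz": 0.03, "wx": 0, "wy": 0, "wz": 0, "hand": -1},
    {"tx": 0, "ty": 0, "tz": 0, "wx": 0, "wy": 0, "wz": 0, "hand": -1},
    {"tx": 0, "ty": 0, "tz": 0, "wx": 0, "wy": 0, "wz": 0, "hand": -1}
  ]
}}

```text
clock: 10.5
tool_pos: [0.5672, -0.0722, 0.1992]
eef_rot: [-3.14, 0.526, 2.931]
wrist_force: [-0.8, -5.7, -4.3]
gripper_width: 0.0276
```

Run:
```python
from st8 import *
show();snap('wrist','w9')
rel('pics/w9.pkl',(265,385,110,235))
```

```text
t 10.5 tcp rel h x,y,n mm [ 1.09  0.43 84.47] [-3.1396  0.5257  2.9315] F xyn [-1.8 -5.7 -3.9] grip 0.0276
pics/w9.pkl n [-0.48829194  0.10163766  0.86674147] tilt 29.91784326053588 inl 11219 / 14944 az 168.24181309905626
lx -0.07 edges mm [-35.8  33.6] mid -1.1
lx -0.06 edges mm [-35.6  33.5] mid -1.0
lx -0.05 edges mm [-35.6  33.7] mid -1.0
lx -0.04 edges mm [-35.6  33.4] mid -1.1
lx -0.03 edges mm [-35.8  33.8] mid -1.0
lx -0.02 edges mm [-35.5  33.5] mid -1.0
lx -0.01 edges mm [-35.5  33.9] mid -0.8
plane height at h (mm) 0.6198437935059663
hz 0.02 91 y mid -1.2 wid 17.7 x min -10.9
hz 0.05 84 y mid -0.9 wid 38.4 x min -18.7
hz 0.06 1337 y mid -0.5 wid 39.5 x min -18.9
hz 0.07 343 y mid -0.6 wid 27.8 x min -14.1
hz 0.08 414 y mid -0.2 wid 27.5 x min -13.9
hz 0.09 745 y mid 1.0 wid 52.6 x min -13.9
hz 0.1 1294 y mid 0.6 wid 54.9 x min -14.0
hz 0.11 1614 y mid 0.6 wid 55.2 x min -14.0
hz 0.12 1909 y mid 0.8 wid 55.0 x min -14.1
hole rim: y [-13.8  11.6] x [-12.8   0.3] 187
```

Request:
{"api": "apply_moves", "payload": {
  "motion": [
    {"tx": 0.004, "ty": 0.002, "tz": 0.04, "wx": 0, "wy": 0.001, "wz": 0, "hand": -1},
    {"tx": 0, "ty": 0.002, "tz": 0.05, "wx": 0, "wy": 0, "wz": 0, "hand": -1},
    {"tx": 0, "ty": 0.002, "tz": 0.05, "wx": 0, "wy": 0, "wz": 0, "hand": -1},
    {"tx": 0, "ty": 0, "tz": 0, "wx": 0, "wy": 0, "wz": 0, "hand": -1},
    {"tx": 0, "ty": 0, "tz": 0, "wx": 0, "wy": 0, "wz": 0, "hand": -1}
  ]
}}

```text
clock: 11.05
tool_pos: [0.5738, -0.0728, 0.1867]
eef_rot: [-3.14, 0.525, 2.931]
wrist_force: [0.2, -4.7, -5.0]
gripper_width: 0.0278
```

Run:
```python
from st8 import *
show();snap('wrist','w10')
rel('pics/w10.pkl',(265,385,110,235))
```

```text
t 11.05 tcp rel h x,y,n mm [ 0.59  1.2  70.36] [-3.1401  0.5246  2.9315] F xyn [-1.5 -4.5 -4.9] grip 0.0278
pics/w10.pkl n [-0.48831619  0.1016364   0.86672795] tilt 29.919395508322594 inl 12023 / 14936 az 168.24252262628235
lx -0.07 edges mm [-33.9  33.6] mid -0.2
lx -0.06 edges mm [-34.5  33.6] mid -0.4
lx -0.05 edges mm [-35.   33.8] mid -0.6
lx -0.04 edges mm [-35.5  33.6] mid -1.0
lx -0.03 edges mm [-35.5  33.5] mid -1.0
lx -0.02 edges mm [-35.5  33.7] mid -0.9
lx -0.01 edges mm [-35.6  33.5] mid -1.0
plane height at h (mm) 0.6205798012474818
hz 0.04 528 y mid 0.4 wid 39.2 x min -19.3
hz 0.05 1015 y mid 0.4 wid 39.1 x min -19.5
hz 0.06 379 y mid 0.1 wid 27.9 x min -14.4
hz 0.07 468 y mid 1.3 wid 27.9 x min -14.3
hz 0.08 1033 y mid 1.4 wid 55.0 x min -14.5
hz 0.09 1388 y mid 1.4 wid 55.2 x min -14.5
hz 0.1 1677 y mid 1.5 wid 55.3 x min -14.7
hz 0.11 2046 y mid -0.8 wid 57.3 x min -14.6
hz 0.12 3009 y mid -0.8 wid 58.0 x min -14.8
hole rim: y [-13.4  10.5] x [-13.  -4.] 85
```

View pics/w10.png

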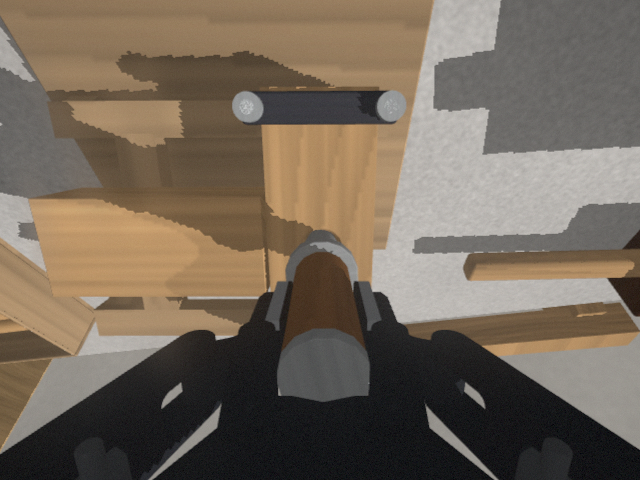

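Request:
{"api": "apply_moves", "payload": {
  "motion": [
    {"tx": 0, "ty": 0, "tz": 0.07, "wx": 0, "wy": 0, "wz": 0, "hand": -1},
    {"tx": 0, "ty": 0, "tz": 0.07, "wx": 0, "wy": 0, "wz": 0, "hand": -1},
    {"tx": 0, "ty": 0, "tz": 0.07, "wx": 0, "wy": 0, "wz": 0, "hand": -1},
    {"tx": 0, "ty": 0, "tz": 0, "wx": 0, "wy": 0, "wz": 0, "hand": -1},
    {"tx": 0, "ty": 0, "tz": 0, "wx": 0, "wy": 0, "wz": 0, "hand": -1}
  ]
}}

```text
clock: 11.6
tool_pos: [0.5839, -0.0746, 0.1683]
eef_rot: [-3.141, 0.524, 2.932]
wrist_force: [0.8, -4.7, -6.5]
gripper_width: 0.0278
```

Run:
```python
from st8 import *
show();snap('wrist','w11')
rel('pics/w11.pkl',(265,385,110,235))
```

```text
t 11.6 tcp rel h x,y,n mm [ 0.27  1.44 49.29] [-3.1407  0.5239  2.9316] F xyn [-1.8 -4.4 -6.5] grip 0.0278
pics/w11.pkl n [-0.48894322  0.1021669   0.86631198] tilt 29.967144079462365 inl 12789 / 14947 az 168.19760354053432
lx -0.07 edges mm [-30.1  33.7] mid 1.8
lx -0.06 edges mm [-30.6  33.7] mid 1.5
lx -0.05 edges mm [-31.2  33.7] mid 1.3
lx -0.04 edges mm [-31.7  33.8] mid 1.1
lx -0.03 edges mm [-32.1  33.7] mid 0.8
lx -0.02 edges mm [-32.7  33.7] mid 0.5
plane height at h (mm) 0.6545820596830798
hz 0.02 1155 y mid 0.6 wid 39.2 x min -19.9
hz 0.03 431 y mid -0.5 wid 36.5 x min -19.5
hz 0.04 383 y mid 0.3 wid 27.9 x min -14.9
hz 0.05 475 y mid 2.0 wid 31.7 x min -15.0
hz 0.06 1115 y mid 1.5 wid 54.8 x min -14.8
hz 0.07 1461 y mid 1.7 wid 55.3 x min -14.8
hz 0.08 1637 y mid 1.7 wid 55.4 x min -14.8
hz 0.09 2161 y mid -0.7 wid 56.9 x min -15.0
hz 0.1 4535 y mid -1.0 wid 57.7 x min -15.3
hz 0.11 4142 y mid -1.0 wid 57.7 x min -16.0
hz 0.12 2612 y mid 1.5 wid 48.5 x min -17.6
```

Request:
{"api": "apply_moves", "payload": {
  "motion": [
    {"tx": 0, "ty": 0, "tz": 0.06, "wx": 0, "wy": 0, "wz": 0, "hand": -1},
    {"tx": 0, "ty": 0, "tz": 0.06, "wx": 0, "wy": 0, "wz": 0, "hand": -1},
    {"tx": 0, "ty": 0, "tz": 0.02, "wx": 0, "wy": 0, "wz": 0, "hand": -1},
    {"tx": 0, "ty": 0, "tz": 0.01, "wx": 0, "wy": 0, "wz": 0, "hand": -1},
    {"tx": 0, "ty": 0, "tz": 0, "wx": 0, "wy": 0, "wz": 0, "hand": -1}
  ]
}}

```text
clock: 12.15
tool_pos: [0.5911, -0.0761, 0.1557]
eef_rot: [-3.141, 0.524, 2.932]
wrist_force: [-1.1, -4.6, -4.0]
gripper_width: 0.0279
```

Run:
```python
from st8 import *
show();snap('wrist','w12')
rel('pics/w12.pkl',(265,385,110,235))
```

```text
t 12.15 tcp rel h x,y,n mm [ 0.36  1.44 34.68] [-3.1408  0.5242  2.9317] F xyn [-2.1 -4.8 -3.3] grip 0.0279
pics/w12.pkl n [-0.48798446  0.10170781  0.86690639] tilt 29.8988921494382 inl 13399 / 14949 az 168.22671736948843
lx -0.07 edges mm [-27.5  32.7] mid 2.6
lx -0.06 edges mm [-28.1  33.1] mid 2.5
lx -0.05 edges mm [-28.7  33.6] mid 2.5
lx -0.04 edges mm [-29.1  33.7] mid 2.3
lx -0.03 edges mm [-29.7  33.8] mid 2.1
lx -0.02 edges mm [-30.1  34. ] mid 2.0
plane height at h (mm) 0.6038157293164449
hz 0.02 351 y mid 0.3 wid 27.9 x min -14.8
hz 0.03 412 y mid 0.8 wid 27.5 x min -14.8
hz 0.04 731 y mid 2.2 wid 52.4 x min -14.7
hz 0.05 1285 y mid 1.5 wid 55.0 x min -14.8
hz 0.06 1601 y mid 1.6 wid 55.3 x min -14.8
hz 0.07 1909 y mid 1.7 wid 54.9 x min -14.8
hz 0.08 2498 y mid -0.7 wid 57.3 x min -15.2
hz 0.09 7246 y mid -1.0 wid 57.9 x min -15.2
hz 0.1 828 y mid 1.7 wid 50.6 x min -17.2
hz 0.11 4262 y mid 1.6 wid 47.5 x min -17.7
hz 0.12 8045 y mid 0.0 wid 57.5 x min -17.7
```

View pics/w12.png

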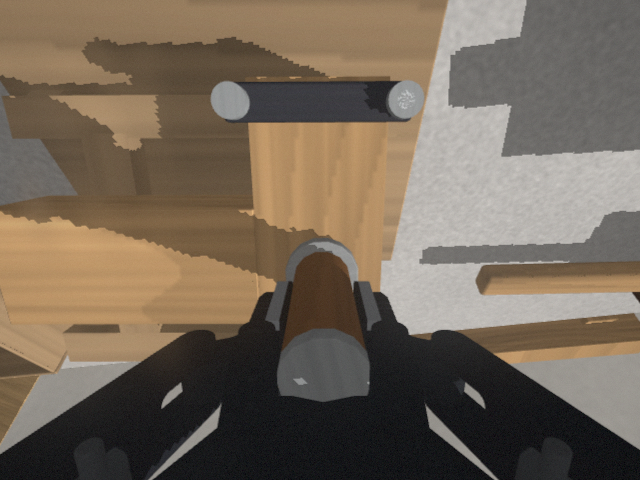

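Request:
{"api": "apply_moves", "payload": {
  "motion": [
    {"tx": 0, "ty": 0.005, "tz": 0.015, "wx": 0, "wy": 0, "wz": 0, "hand": -1},
    {"tx": 0, "ty": 0, "tz": 0.01, "wx": 0, "wy": 0, "wz": 0, "hand": -1},
    {"tx": 0, "ty": 0, "tz": 0, "wx": 0, "wy": 0, "wz": 0, "hand": -1}
  ]
}}

```text
clock: 12.5
tool_pos: [0.5917, -0.0762, 0.1549]
eef_rot: [-3.14, 0.525, 2.932]
wrist_force: [-14.4, -4.9, 11.8]
gripper_width: 0.0277
```

Run:
```python
from st8 import *
show()
```

```text
t 12.5 tcp rel h x,y,n mm [ 0.44  1.46 33.73] [-3.1399  0.5249  2.9316] F xyn [-5.4 -7.7 16.8] grip 0.0277
```

Request:
{"api": "apply_moves", "payload": {
  "motion": [
    {"tx": 0, "ty": 0.015, "tz": 0.012, "wx": 0, "wy": 0, "wz": 0, "hand": -1},
    {"tx": 0, "ty": 0, "tz": 0, "wx": 0, "wy": 0, "wz": 0, "hand": -1},
    {"tx": 0, "ty": 0, "tz": 0, "wx": 0, "wy": 0, "wz": 0, "hand": -1}
  ]
}}

```text
clock: 12.8
tool_pos: [0.5918, -0.0761, 0.155]
eef_rot: [-3.137, 0.526, 2.931]
wrist_force: [-23.4, -6.4, 22.4]
gripper_width: 0.0278
```

Run:
```python
from st8 import *
show();s=snap('top','t13');snap('scene','s13');snap('wrist','w13')
a=cv2.resize(s['frame'][140:290,330:500],None,fx=2.2,fy=2.6,interpolation=cv2.INTER_CUBIC)
b=cv2.resize(cv2.imread('pics/s13.png')[170:310,160:330],None,fx=2.4,fy=2.4*390/ (140*2.4),interpolation=cv2.INTER_CUBIC)
c=cv2.resize(cv2.imread('pics/w13.png')[190:400,120:420],(782,390-180+0)) 
b=cv2.resize(b,(408,390));print(a.shape,b.shape)
cv2.imwrite('pics/m13.png',np.vstack([np.hstack([a,b]),c[:, :782]]))
```

```text
t 12.8 tcp rel h x,y,n mm [ 0.53  1.62 33.7 ] [-3.1372  0.5257  2.9309] F xyn [ -7.4 -11.   30.2] grip 0.0278
(390, 374, 3) (390, 408, 3)
```

View pics/m13.png

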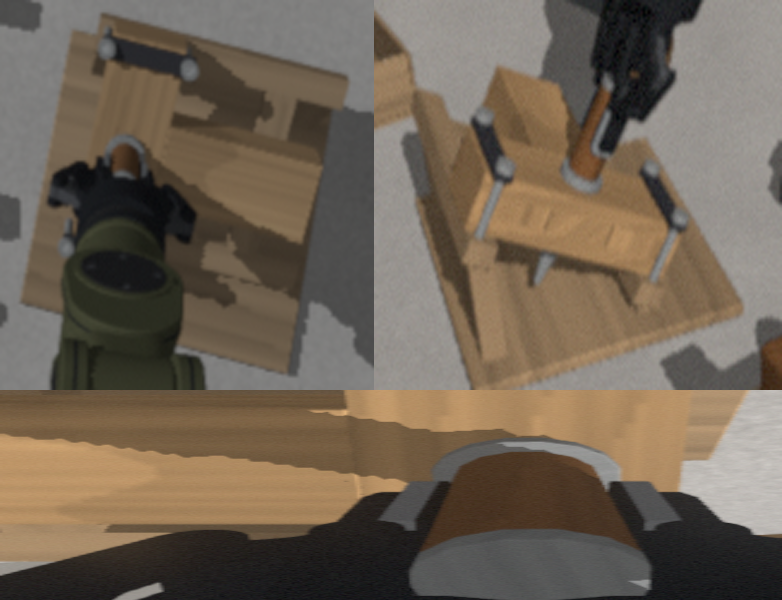

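Request:
{"api": "apply_moves", "payload": {
  "motion": [
    {"tx": 0, "ty": -0.008, "tz": -0.01, "wx": 0, "wy": 0, "wz": 0, "hand": -1},
    {"tx": 0, "ty": 0, "tz": 0, "wx": 0, "wy": 0, "wz": 0, "hand": -1}
  ]
}}

```text
clock: 13.15
tool_pos: [0.5917, -0.0762, 0.155]
eef_rot: [-3.139, 0.525, 2.931]
wrist_force: [-15.1, -5.1, 12.9]
gripper_width: 0.0277
```

Run:
```python
from st8 import *
show()
```

```text
t 13.15 tcp rel h x,y,n mm [ 0.46  1.51 33.76] [-3.1389  0.5252  2.9311] F xyn [-5.5 -8.1 18. ] grip 0.0277
```

Still seated (18 N on the collar). Opening the gripper now.

Request:
{"api": "apply_moves", "payload": {
  "motion": [
    {"tx": 0, "ty": 0, "tz": 0, "wx": 0, "wy": 0, "wz": 0, "hand": 0},
    {"tx": 0, "ty": 0, "tz": 0, "wx": 0, "wy": 0, "wz": 0, "hand": 0.5},
    {"tx": 0, "ty": 0, "tz": 0, "wx": 0, "wy": 0, "wz": 0, "hand": 0.6},
    {"tx": 0, "ty": 0, "tz": 0, "wx": 0, "wy": 0, "wz": 0, "hand": 0.6},
    {"tx": 0, "ty": 0, "tz": 0, "wx": 0, "wy": 0, "wz": 0, "hand": 0.6}
  ]
}}

```text
clock: 13.65
tool_pos: [0.5938, -0.0741, 0.1538]
eef_rot: [3.14, 0.526, 2.932]
wrist_force: [-0.2, -0.1, 0.2]
gripper_width: 0.0684
```

Run:
```python
from st8 import *
show();snap('wrist','w14')
```

```text
t 13.65 tcp rel h x,y,n mm [ 1.34  3.93 31.92] [3.1401 0.5256 2.9325] F xyn [-0.1 -0.2  0.2] grip 0.0684
```

View pics/w14.png

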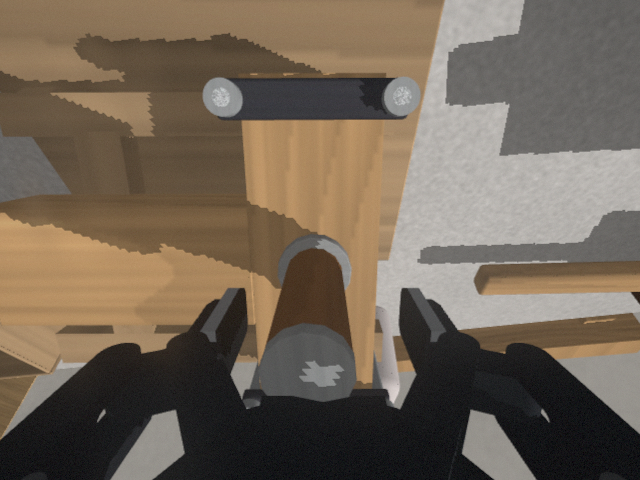

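Request:
{"api": "apply_moves", "payload": {
  "motion": [
    {"tx": 0, "ty": -0.02, "tz": -0.1, "wx": 0, "wy": 0, "wz": 0, "hand": 0.6},
    {"tx": 0, "ty": 0, "tz": -0.3, "wx": 0, "wy": 0, "wz": 0, "hand": 0.6},
    {"tx": 0, "ty": 0, "tz": -0.4, "wx": 0, "wy": 0, "wz": 0, "hand": 0.6},
    {"tx": 0, "ty": 0, "tz": -0.4, "wx": 0, "wy": 0, "wz": 0, "hand": 0.6},
    {"tx": 0, "ty": 0, "tz": -0.4, "wx": 0, "wy": 0, "wz": 0, "hand": 0.6}
  ]
}}

```text
clock: 14.2
tool_pos: [0.5131, -0.0598, 0.2938]
eef_rot: [3.141, 0.525, 2.932]
wrist_force: [0.8, -0.1, -0.4]
gripper_width: 0.0684
```

Request:
{"api": "apply_moves", "payload": {
  "motion": [
    {"tx": 0.3, "ty": 0, "tz": -0.3, "wx": 0, "wy": 0, "wz": 0, "hand": 0.6},
    {"tx": 0, "ty": 0, "tz": 0, "wx": 0, "wy": 0, "wz": 0, "hand": 0.6},
    {"tx": 0, "ty": 0, "tz": 0, "wx": 0, "wy": 0, "wz": 0, "hand": 0.6}
  ]
}}

```text
clock: 14.5
tool_pos: [0.4739, -0.0513, 0.3042]
eef_rot: [3.14, 0.528, 2.932]
wrist_force: [1.2, -0.6, -0.7]
gripper_width: 0.0685
```

Run:
```python
from st8 import *
show();s=snap('top','t15');s2=snap('scene','s15');w=snap('wrist','w15')
a=cv2.resize(s['frame'][140:290,330:500],(400,353),interpolation=cv2.INTER_CUBIC)
b=cv2.resize(s2['frame'][170:310,160:330],(400,353),interpolation=cv2.INTER_CUBIC)
cv2.imwrite('pics/m15.png',np.hstack([a,b]))
```

```text
t 14.5 tcp rel h x,y,n mm [-29.14   1.82 223.23] [3.1402 0.5277 2.9322] F xyn [ 0.8 -0.3 -1.2] grip 0.0685
```

View pics/m15.png

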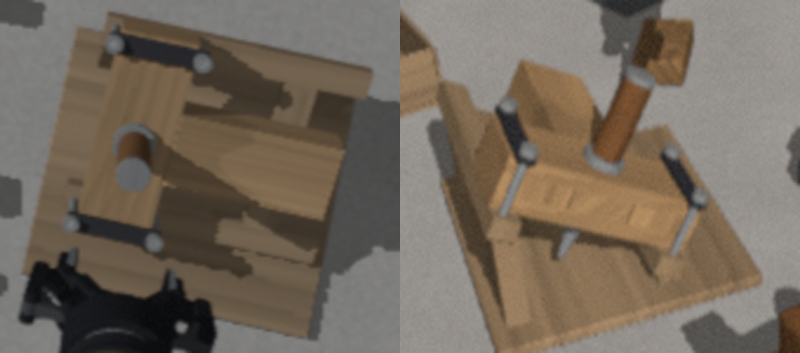

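View pics/w15.png

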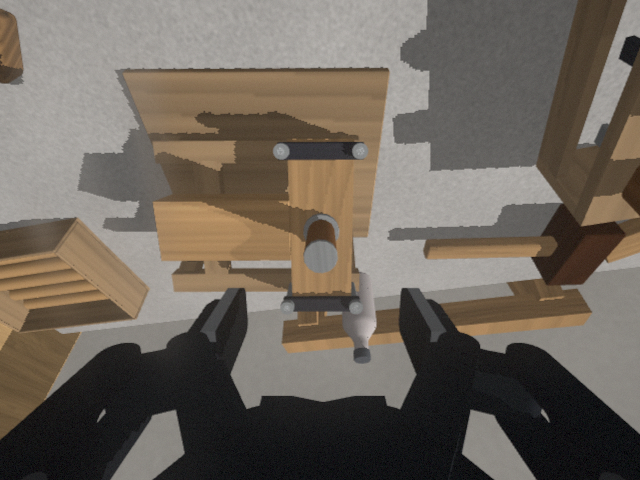

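Run:
```python
from st8 import *
for f in ['t15','w15','t5','w1']:
    s=pickle.load(open(f'pics/{f}.pkl','rb'));W=cloud(s);L=W-h;lx,ly,lz=L@x,L@y,L@n
    fl=(abs(lz-.0006)<.004)&(abs(lx+.0)<.065)
    q1=ly[fl&(ly>-.3)&(ly<.06)&(lx<.03)&(lx>-.03)]; q2=ly[fl&(abs(lx+.055)<.012)&(ly>-.06)&(ly<.06)]
    hist=np.sort(q1); 
    # gap in flat coverage around shoulder
    g=hist[(hist>-.07)&(hist<-.025)]; d=np.diff(g); i=d.argmax() if len(d) else 0
    print(f,'rail end',np.round(np.percentile(q1,.3)*1e3,1),'stile edges',np.round(np.percentile(q2,[.5,99.5])*1e3,1),'max gap',np.round([g[i]*1e3,d[i]*1e3],1) if len(d) else None)
    r=np.hypot(lx,ly);c=(r<.03)&(lz>.004)&(lz<.013)
    if c.sum(): print('  collar-top lz',np.round(np.median(lz[(r<.022)&(r>.0165)&(lz>.004)&(lz<.02)])*1e3,1),'cap top lz',np.round(np.nanpercentile(lz[(r<.03)&(lz<.13)],99)*1e3,1))
    cp=(r<.03)&(lz>.085)&(lz<.11)
    if cp.sum(): print('  cap centre x,y',np.round([lx[cp].mean()*1e3,ly[cp].mean()*1e3],1))
im=cv2.imread('pics/w15.png')[130:310,140:380];cv2.imwrite('pics/c15.png',cv2.resize(im,None,fx=3.3,fy=3.3,interpolation=cv2.INTER_CUBIC))
```

```text
t15 rail end -183.6 stile edges [-33.7  35.6] max gap [-61.8   0.5]
  collar-top lz 8.5 cap top lz 92.5
  cap centre x,y [-1.6  0.8]
w15 rail end -185.6 stile edges [-36.   33.1] max gap [-36.3   0.1]
  collar-top lz 8.6 cap top lz 90.9
  cap centre x,y [-2.1 -0.9]
t5 rail end -193.2 stile edges [-33.8  35.8] max gap [-43.4   9.2]
  collar-top lz 4.8 cap top lz 108.8
  cap centre x,y [1.  3.5]
w1 rail end -194.1 stile edges [-35.3  34. ] max gap [-45.1   9.6]
```

View pics/c15.png

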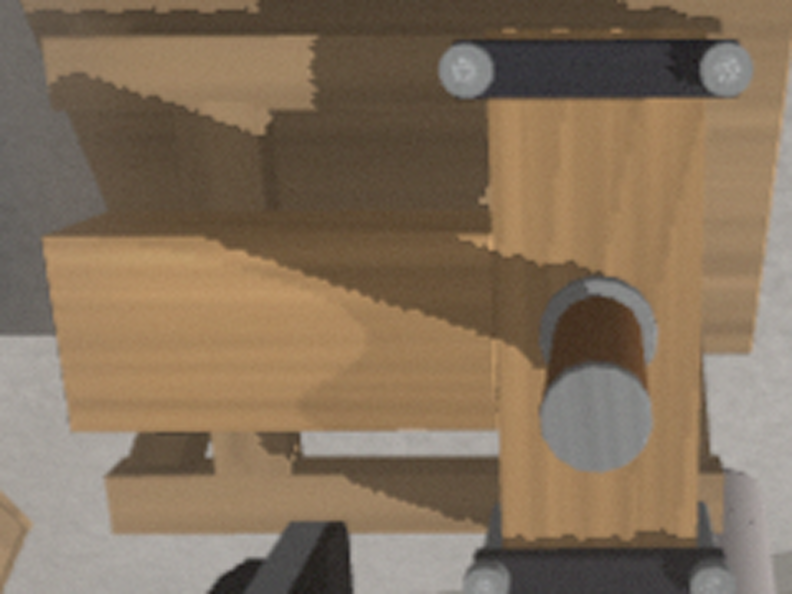

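View pics/s15.png

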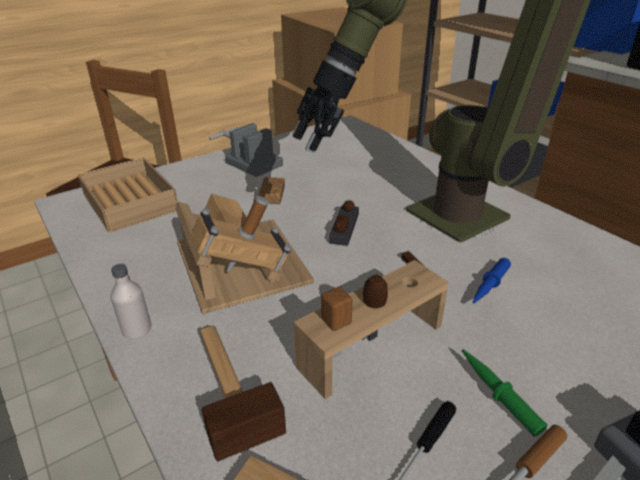

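The collar top stands 8.0 mm above the stile face, which matches the collar's thickness, so it is home. The rail's end is 149.6 mm from the stile's edge, so the shoulder is closed. The chisel and rasp stand as they were.

```bash
python3 -c "
from h import *
print(order.sign_off())"
```

```text
the job is handed in; nothing more can be done
None
```

The drift is home in the stile and the joint is drawn up. I took it from the rack, pushed it square to the slope through stile and tenon until the collar seated, let go, backed the arm off clear and signed off at about 15 s of the 42 s.

**Last checks after letting go:**
- **Collar:** its top measures about 8.0 mm above the stile face, which matches its 8 mm thickness, so it is home.
- **Rail:** the shoulder gap went from about 9–9.6 mm to nothing I could measure (within about 0.5 mm). The wrist and top cameras both show it closed.
- **Forces:** about 30 N on the collar was the highest wrist force I read; after letting go it was near zero.
- **Other tools:** the chisel and rasp stand in the rack as before.

**What went wrong or looked odd:**
- **Joint limit:** my first approach to the drift ran the last joint to its limit and stopped short. I turned the tool half round and gripped the drift that way.
- **Camera offset:** the wrist camera's positions disagreed with the arm's by 1–2 mm, so I lined the drift up with the hole within single pictures instead.
- **Look-alikes:** the blue and green ones were standing in the first picture but already lying down by 1.55 s, before the arm came near them. They are still on the work surface.

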